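# Set up the folding drip box and put the brush to drain

## Task

Set up the folding drip box on the worktop: first raise its two end walls, which lie folded on top, then its two long side walls, all fully upright. Then take every rod there is from the sloped rack (from its track and, if one is there, from the cradle at its high end) and rest each one across the box in a pair of facing notches of the side walls, with its discs outside the walls, one rod to a pair of notches. Lay the scrubbing brush bristles down on the rods, lengthwise of the box, its head borne level by two rods in neighbouring notches, and leave the other things on the worktop alone.

Things in the scene. Friction and masses are not known exactly. Their poses are not given: they have to be found in the camera images.
- crate: Grey plastic folding drip box, firm: tray, 172 mm (x) by 222 mm (y), floor 6 mm high, with four hinged walls that start folded flat. Origin under its middle, z up; its length is y. Each wall has a hand hole in mid-rim. Between the rims of the two folded side walls a 36 mm gap runs along the middle, open down to the floor. Above the back of the worktop (x over 0.61 m) a cabinet and its rail hang 0.55 m up.
- end_a (a joint): End wall at the box's y = +107.5 mm; hinge line along the box's x, 34 mm high. 146 mm wide, 49 mm from hinge to rim (83 mm high when up), 6 mm thick. Folded, it lies over the ends of the side walls, so it goes up first. Reads 0 folded flat inward over the tray, 1.57 upright at its stop; the stiff hinge (0.3 N m) holds it where it is left.
- end_b (a joint): End wall at the box's y = -107.5 mm; hinge line along the box's x, 34 mm high. 146 mm wide, 49 mm from hinge to rim (83 mm high when up), 6 mm thick. Folded, it lies over the ends of the side walls, so it goes up first. Reads 0 folded flat inward over the tray, 1.57 upright at its stop; the stiff hinge (0.3 N m) holds it where it is left.
- side_a (a joint): Long side wall at the box's x = +80 mm; hinge line along the box's y, 24 mm high. 204 mm long, 62 mm from hinge to rim (86 mm high when up), 6 mm thick. Reads 0 folded flat inward over the tray, 1.57 upright at its stop; the stiff hinge (0.3 N m) holds it where it is left.
- side_b (a joint): Long side wall at the box's x = -80 mm; hinge line along the box's y, 24 mm high. 204 mm long, 62 mm from hinge to rim (86 mm high when up), 6 mm thick. Reads 0 folded flat inward over the tray, 1.57 upright at its stop; the stiff hinge (0.3 N m) holds it where it is left.
- end_a_bar (a point): Middle of the grip bar in the rim of end_a, 44 mm from its hinge line. Round, 10 mm thick, along the hinge, clear for 52 mm; the hand hole under it goes 27 mm towards the hinge. It moves with the wall and can turn between gripping fingers as the wall swings up.
- end_b_bar (a point): Middle of the grip bar in the rim of end_b, 44 mm from its hinge line. Round, 10 mm thick, along the hinge, clear for 52 mm; the hand hole under it goes 27 mm towards the hinge. It moves with the wall and can turn between gripping fingers as the wall swings up.
- side_a_bar (a point): Middle of the grip bar in the rim of side_a, 57 mm from its hinge line. Round, 10 mm thick, along the hinge, clear for 52 mm; the hand hole under it goes 27 mm towards the hinge. It moves with the wall and can turn between gripping fingers as the wall swings up.
- side_b_bar (a point): Middle of the grip bar in the rim of side_b, 57 mm from its hinge line. Round, 10 mm thick, along the hinge, clear for 52 mm; the hand hole under it goes 27 mm towards the hinge. It moves with the wall and can turn between gripping fingers as the wall swings up.
- notch_0 (a point): Half-way between the two facing notches at the box's y = -84 mm (axes as the box): the place of a rod's centre when it lies in them, 82 mm high, the rod along the box's x. Each notch, in the rim of a raised side wall, is 20 mm wide along y and 10 mm deep with a flat bottom. Fixed to the box, and means something only with the side walls up.
- notch_1 (a point): Half-way between the two facing notches at the box's y = -40 mm (axes as the box): the place of a rod's centre when it lies in them, 82 mm high, the rod along the box's x. Each notch, in the rim of a raised side wall, is 20 mm wide along y and 10 mm deep with a flat bottom. Fixed to the box, and means something only with the side walls up.
- notch_2 (a point): Half-way between the two facing notches at the box's y = 40 mm (axes as the box): the place of a rod's centre when it lies in them, 82 mm high, the rod along the box's x. Each notch, in the rim of a raised side wall, is 20 mm wide along y and 10 mm deep with a flat bottom. Fixed to the box, and means something only with the side walls up.
- notch_3 (a point): Half-way between the two facing notches at the box's y = 84 mm (axes as the box): the place of a rod's centre when it lies in them, 82 mm high, the rod along the box's x. Each notch, in the rim of a raised side wall, is 20 mm wide along y and 10 mm deep with a flat bottom. Fixed to the box, and means something only with the side walls up.
- rack: Wooden rod rack, standing firm, 200 (x) by 216 mm (y), origin under its middle. Two boards 166 mm apart slope 13 degrees down to a stop at -x; rods lie across them (along y) on their discs, touching, and roll down when the front one (at the stop: x = -78 mm, 49 mm high) is lifted; 25 mm free under the shafts. A spare rod may rest in a cradle at the high end, x = +75 mm, 76 mm high.
- rod_0_c (a point): Centre of a wooden rod (it may be absent), 60 g: shaft 12 mm thick, 176 mm long between two discs 40 mm in diameter and 12 mm thick, 200 mm over all; y runs along it. Across the box its discs hang outside the side walls with 5 mm to spare each side. Touching rods leave 28 mm between their shafts. On the worktop its centre is 20 mm high.
- rod_1_c (a point): Centre of a wooden rod (it may be absent), 60 g: shaft 12 mm thick, 176 mm long between two discs 40 mm in diameter and 12 mm thick, 200 mm over all; y runs along it. Across the box its discs hang outside the side walls with 5 mm to spare each side. Touching rods leave 28 mm between their shafts. On the worktop its centre is 20 mm high.
- rod_2_c (a point): Centre of a wooden rod (it may be absent), 60 g: shaft 12 mm thick, 176 mm long between two discs 40 mm in diameter and 12 mm thick, 200 mm over all; y runs along it. Across the box its discs hang outside the side walls with 5 mm to spare each side. Touching rods leave 28 mm between their shafts. On the worktop its centre is 20 mm high.
- rod_3_c (a point): Centre of a wooden rod (it may be absent), 60 g: shaft 12 mm thick, 176 mm long between two discs 40 mm in diameter and 12 mm thick, 200 mm over all; y runs along it. Across the box its discs hang outside the side walls with 5 mm to spare each side. Touching rods leave 28 mm between their shafts. On the worktop its centre is 20 mm high.
- brush_head (a point): Centre of the head of the wooden scrubbing brush, lying bristles down: head 52 mm wide (x), 99 mm long (y), 30 mm high, this point 15 mm above its underside. Handle along +y, ending about 215 mm from here; 70 g, balances 12 mm from here towards the handle. On the rods its underside is 88 mm high, just clear of all rims.
- wax_tin: Bystander: flat round tin, 70 mm wide, 25 mm high; origin under its middle.
- tape_roll: Bystander: roll of tape lying flat, 96 mm wide, 25 mm high; origin under its middle.
- stain_stick: Bystander: small upright stick with a green cap, 29 mm thick, 99 mm high; origin under its middle.
- matchbox: Bystander: matchbox, 36 x 54 x 16 mm; origin under its middle.

How it is judged:
By the outcome, as a careful person would: the job done as asked, in the order asked, and still so for the second after the job is handed in, with the robot touching nothing.
Of rod_2, rod_3 only 1 to 2 are there at a start; the rules pass over those that are not, and their reading is None.
At some moment in a run one of brush may be knocked a few centimetres aside while the robot is not near it.
Once in a run the grip may slacken for a moment while it holds something.
It also fails if it takes over 208 s, if anything falls off the work surface, if the arm or the gripper's body presses on something with over 40 N, if the wrist force passes 120 N, or if a joint passes its speed limit or range.

## Robot

A 6-joint arm with a two-finger parallel gripper is mounted at the origin on a cart in front of the work surface, level with it; the furniture and walls round the work are solid. World frame = base frame: x ahead of the robot, y to its left, z up, the work surface at z = 0. Lengths are in m, angles in rad, forces in N, time in s.
With the tool pointing down it reaches from about 0.275 to 0.75 m from the base axis. Payload 10.2 kg.
Tool frame: the origin (TCP) lies midway between the tips of the shut fingers; the grasp point (between the pads) lies 19 mm behind it; z points along the fingers, y is the line along which they close (so a half turn about z gives the same grasp; the last joint's range is limited). The gripper opens to 88 mm and grips with 3 to 60 N. Pads are 18 mm wide; open, the fingers measure 123 mm over their backs; the gripper's body (75 mm by 187 mm) begins 45 mm behind the grasp point.
Start: joints at [1.124, 0.313, 1.498, -0, 1.331, -0.223], TCP at [0.117, 0.512, 0.239] pointing down, gripper open.
Joint ranges: [-2.94, 2.94], [-0.97, 2.17], [0.19, 2.56], [-1.23, 4.37], [0.02, 3.11], [-2.88, 2.88]. Speed limits (rad/s): [2.39, 2.39, 3.01, 3.14, 3.14, 3.14].

## Interface

Orientations are given as [roll, pitch, yaw] about the fixed x, y, z axes, in that order (R = Rz(yaw) Ry(pitch) Rx(roll)).
In Python, from workcell import arm gives the robot as it stands.
- The arm moves only by the tool arm_command, never from a script. Its argument "rows" is a list of rows, each a list of 3 entries, a list of its own where there are three numbers: the shift along the tool's x, y, z in units of 0.05 m (1.0 is 0.05 m), then the turn about the tool's z in units of 6 degrees (1.0 is 6 degrees), then the finger opening in mm, from 0 to 88.1. In form: [[[tx, ty, tz], spin, hand], ...]. A call has 1 to 10 rows; each row shifts and turns the commanded pose from where the row before left it, along the tool's axes as they then stand; what a row does not reach is not made up. A row lasts 1/10 s, in which the tool goes at most 50 mm and 8.59 degrees, less where a joint would pass 70% of its speed; a pose out of reach is approached as far as the arm can. A call with a number of a shift or a turn outside -1 to 1 is refused whole. A call with a gripper value outside its range is refused whole. The fingers move at their own pace and stop on an object; the grip force is fixed at half the most. Time passes only in rows, so rows that do not move let the fingers close. It gives the time, the measured TCP pose, the force, the opening and the grip force at its end, in the units of the state.
- arm.sense(): the state, without advancing time (a new reading comes with each control period).
- arm.capture(name): name is "side" or "top"; returns the picture (420x560x3 uint8, blue, green, red); there is no depth.
- arm.get_calibration(name): a dict with "fovy" (degrees; the focal length in pixels is half the picture's height over the tangent of half this angle, whatever the lens; pixels are square), "cx", "cy" (the principal point, pixels), "k1" (the pictures are not rectified: a ray, as slopes to the right and down, at radius r is drawn at 1 + k1 r^2 times it, then the intrinsics apply), "R" (3x3) and "t" (3): a world point X has camera coordinates R X + t. Camera axes: x right, y down, z forward; pixel columns grow to the right and rows downward; lengths in m; the calibration is good to about 2 mm. A picture is of the moment at which its call begins. get_calibration takes no time and is no camera call.
- arm.finish_job(): hands the job in; it is judged then, once.
The state is a dict: "time_s": time; "joints": joint angles; "qvel": joint speeds; "effort": joint torques, N m; "position": TCP position; "tcp_rot": TCP orientation; "contact_force": force on the tool from outside, world axes, zero at the start; "ft_torque": the same for the moment, N m; "finger_gap": finger opening in m; "grasp_force": force on a finger pad.
Only numpy, scipy, OpenCV 4.12 (cv2) and the standard library are available. Lean on these libraries where they do the work, as an engineer would, in place of code of your own. Each camera call takes 0.05 s, during which the arm holds its last target. There are 200 camera calls.

## Working session

There is one attempt and no reset: what is moved stays moved. The work goes in short steps, Python scripts to look and compute and a tool call to move; the robot and the scene stay as the last step left them, time stands still between calls to the robot, and variables do not carry over. Pictures are saved under pics/ and viewed, at most 14 in all, crops included, and the job is handed in when it is done.

Besides the shell and the picture viewer there is one more tool, called after ">>>" by a JSON object that holds its "api" and its "payload". arm_command: Moves the arm, as the interface text tells. Its arguments: {"type":"object","properties":{"rows":{"type":"array"}},"required":["rows"]}

```bash
mkdir -p pics; ls; cat > h.py <<'E'
import numpy as np, cv2
from workcell import arm
def cam(n):
    c=arm.get_calibration(n); f=210/np.tan(np.radians(c["fovy"])/2)
    return f,c["cx"],c["cy"],c["k1"],np.array(c["R"]),np.array(c["t"])
def proj(n,X):
    f,cx,cy,k,R,t=cam(n); p=np.atleast_2d(X)@R.T+t; s=p[:,:2]/p[:,2:]
    s=s*(1+k*(s**2).sum(1,keepdims=True)); return s*f+[cx,cy]
def ray(n,uv):
    f,cx,cy,k,R,t=cam(n); d=(np.array(uv,float)-[cx,cy])/f; s=d.copy()
    for _ in range(20): s=d/(1+k*(s@s))
    v=R.T@np.array([*s,1]); return -R.T@t, v/np.linalg.norm(v)
def atz(n,uv,z):
    o,v=ray(n,uv); return o+v*(z-o[2])/v[2]
def tri(a,b):
    (o,v),(p,w)=ray("top",a),ray("side",b)
    A=np.c_[v,-w]; s=np.linalg.lstsq(A,p-o,rcond=None)[0]
    x,y=o+v*s[0],p+w*s[1]; return (x+y)/2,np.linalg.norm(x-y)
def shot(n,name,crop=None,s=1):
    im=arm.capture(n)
    cv2.imwrite(f"pics/raw_{name}.png",im); save(im,name,crop,s)
def save(im,name,crop=None,s=1):
    x0,y0,x1,y1=crop or (0,0,560,420)
    o=cv2.resize(im[y0:y1,x0:x1],None,fx=s,fy=s,interpolation=cv2.INTER_CUBIC)
    cv2.imwrite(f"pics/{name}.png",o)
E
python3 - <<'E'
from h import *
for n in("top","side"):
    shot(n,n+"0",s=1.42); c=cam(n); print(n,c[:4],(-c[4].T@c[5]).round(3)); print(c[4].round(3))
print(arm.sense())
E
```

```text
pics
top (np.float64(435.71508385566494), 275.7654197153826, 213.5295548970917, 0.004949067777951286) [0.341 0.114 1.453]
[[ 0.016 -1.     0.007]
 [-0.982 -0.017 -0.19 ]
 [ 0.19  -0.004 -0.982]]
side (np.float64(381.9109038188), 277.59687685644565, 210.58946947286404, -0.007888134029488852) [0.548 0.958 0.639]
[[-0.996 -0.082  0.024]
 [-0.064  0.525 -0.849]
 [ 0.057 -0.847 -0.528]]
{'time_s': 0.1, 'joints': array([ 1.12359680e+00,  3.13377508e-01,  1.49829758e+00, -1.21741790e-05,
        1.33099862e+00, -2.23387781e-01]), 'qvel': array([ 0.00046103,  0.00075109, -0.00242798,  0.00215437, -0.00116044,
       -0.00061678]), 'effort': array([ 2.80229004e-03, -4.02812934e+01, -2.52650464e+01,  6.95919734e-02,
        3.42559372e-02, -4.46950594e-05]), 'position': array([0.11644305, 0.51172001, 0.23825068]), 'tcp_rot': array([-3.14053584e+00, -2.27962561e-04,  2.91778369e+00]), 'contact_force': array([-0.09265878, -0.255953  ,  0.65292994]), 'ft_torque': array([ 0.00600733, -0.04384472,  0.00418209]), 'grasp_force': 0.0, 'finger_gap': 0.0878672605769554}
```

View pics/top0.png

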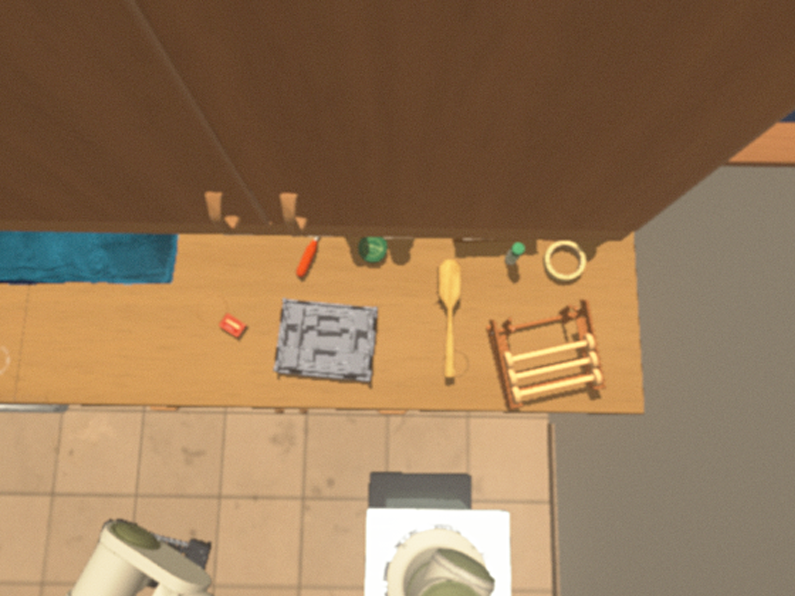

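View pics/side0.png

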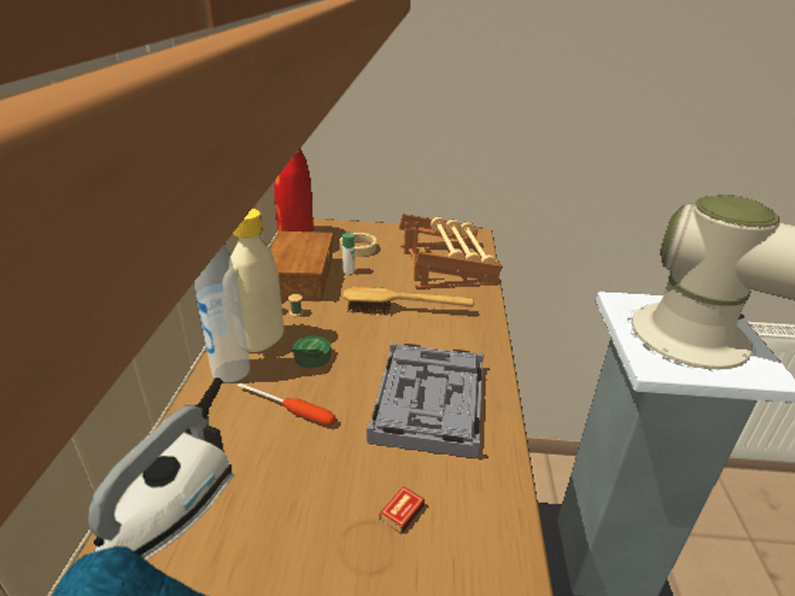

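The top view shows the box at about (326,341), the brush head at (449,283) with its handle toward the robot, and the rack at (548,355) with three rods at its near, low end. The side view shows the same things. I'll enlarge both.

```bash
python3 - <<'E'
from h import *
t=cv2.imread("pics/raw_top0.png"); s=cv2.imread("pics/raw_side0.png")
a=cv2.resize(t[200:280,185:275],None,fx=4.4,fy=4.4,interpolation=3)
b=cv2.resize(t[200:300,340:430],None,fx=4.4,fy=4.4,interpolation=3)
c=np.zeros((440,800,3),np.uint8); c[:352,:396]=a; c[:440,400:796]=b
cv2.imwrite("pics/tc.png",c)
a=cv2.resize(s[235:325,255:345],None,fx=4.4,fy=4.4,interpolation=3)
b=cv2.resize(s[140:220,270:360],None,fx=4.4,fy=4.4,interpolation=3)
c=np.zeros((400,800,3),np.uint8); c[:396,:396]=a; c[:352,400:796]=b
cv2.imwrite("pics/sc.png",c)
E
```

```text
(no output)
```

View pics/tc.png

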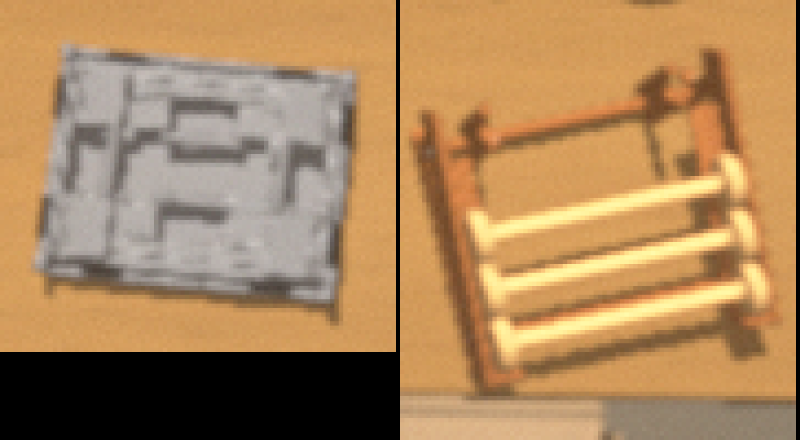

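View pics/sc.png

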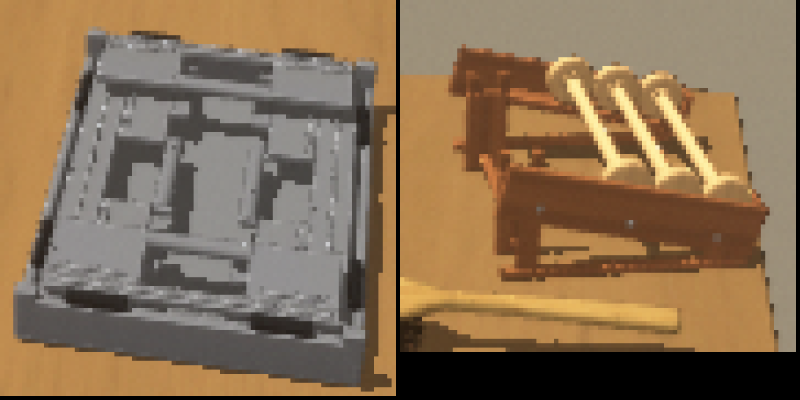

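```bash
python3 - <<'E'
from h import *
T=lambda x,y:(x/4.4+185-.4,y/4.4+200-.4); TB=lambda x,y:((x-400)/4.4+340-.4,y/4.4+200-.4)
S=lambda x,y:(x/4.4+255-.4,y/4.4+235-.4); SB=lambda x,y:((x-400)/4.4+270-.4,y/4.4+140-.4)
P=[]
for n,a,b in[("+x+y",T(65,48),S(18,286)),("-x+y",T(40,270),S(362,322)),("+x-y",T(355,73),S(90,34)),("-x-y",T(333,300),S(376,66))]:
    x,e=tri(a,b); P.append(x); print(n,x.round(4),round(e,4),atz("top",a,.034).round(4),atz("side",b,.034).round(4))
print("c",np.mean(P,0)); d=(P[0]+P[1]-P[2]-P[3]); print("yaw",np.degrees(np.arctan2(-d[0],d[1])))
d=(P[0]+P[2]-P[1]-P[3]); print("yaw",np.degrees(np.arctan2(d[1],d[0])))
for i,(l,r,n,f) in enumerate([((507,340),(757,290),(728,184),(660,94)),((491,285),(743,234),(677,174),(616,86)),((481,230),(734,180),(627,168),(570,76))]):
    a,e=tri(TB(*l),SB(*n)); b,g=tri(TB(*r),SB(*f)); d=a-b
    print("rod",i,a.round(4),b.round(4),((a+b)/2).round(4),round(e,4),round(g,4),np.linalg.norm(d).round(4),"yaw",np.degrees(np.arctan2(-d[0],d[1])).round(1))
# brush: head far end top, junction, handle end
for n,a,b in [("far",(450/1.42,259/1.42),(343/1.42,294/1.42)),("hend",(450/1.42,376/1.42),(473/1.42,302/1.42))]:
    x,e=tri(a,b); print(n,x.round(4),round(e,4))
E
```

```text
+x+y [0.6224 0.3619 0.0367] 0.003 [0.6214 0.3625 0.034 ] [0.6242 0.3589 0.034 ]
-x+y [0.4548 0.3713 0.0399] 0.0023 [0.4542 0.3726 0.034 ] [0.455  0.3652 0.034 ]
+x-y [0.607  0.1435 0.031 ] 0.0008 [0.606  0.1434 0.034 ] [0.6071 0.1474 0.034 ]
-x-y [0.4361 0.1561 0.0314] 0.0004 [0.4357 0.1561 0.034 ] [0.4368 0.1595 0.034 ]
c [0.53006539 0.25820792 0.03473121]
yaw -4.501661976359954
yaw -3.7220783838934306
rod 0 [ 0.4093 -0.1731  0.0627] [ 0.451  -0.36    0.0485] [ 0.4301 -0.2666  0.0556] 0.0029 0.0006 0.192 yaw 12.6
rod 1 [ 0.4482 -0.1601  0.075 ] [ 0.4899 -0.3481  0.059 ] [ 0.4691 -0.2541  0.067 ] 0.0014 0.001 0.1932 yaw 12.5
rod 2 [ 0.4863 -0.1524  0.0815] [ 0.5286 -0.34    0.0692] [ 0.5074 -0.2462  0.0754] 0.0027 0.0 0.1927 yaw 12.7
far [ 0.7259 -0.0285  0.0281] 0.001
hend [ 0.4477 -0.0277  0.0294] 0.0022
```

```bash
cat >> h.py <<'E'
BOX=[0.530,0.258,np.radians(-4.1)]
def bx(p,B=None):
    x,y,a=B or BOX; c,s=np.cos(a),np.sin(a); p=np.atleast_2d(np.array(p,float))
    return np.c_[x+c*p[:,0]-s*p[:,1],y+s*p[:,0]+c*p[:,1],p[:,2]]
E
python3 - <<'E'
from h import *
out=[]
L=[[(sx*86,sy*111,34) for sx,sy in((1,1),(-1,1),(-1,-1),(1,-1),(1,1))]]
for s in(1,-1):
    L+=[[(-26,s*63.5,34),(26,s*63.5,34)],[(s*23,-26,24),(s*23,26,24)],[(-73,s*58.5,37),(73,s*58.5,37)]]
for n,c in(("top",(185,200,275,280)),("side",(255,235,345,325))):
    im=cv2.imread(f"pics/raw_{n}0.png"); x0,y0,x1,y1=c
    o=cv2.resize(im[y0:y1,x0:x1],None,fx=4.4,fy=4.4,interpolation=3); o=cv2.copyMakeBorder(o,0,400-o.shape[0],0,4,0)
    for l in L:
        p=(proj(n,bx(np.array(l)/1e3))+.5-[x0,y0])*4.4
        cv2.polylines(o,[p.astype(int)],False,(0,255,0),1)
    out.append(o)
cv2.imwrite("pics/ov.png",np.hstack(out))
E
```

```text
(no output)
```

View pics/ov.png

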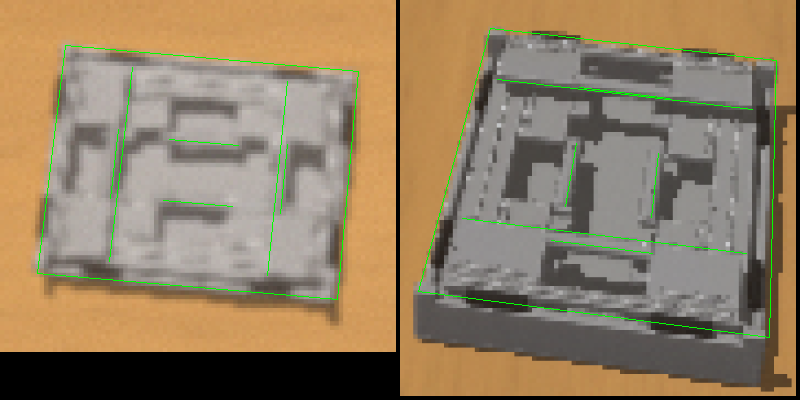

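The overlay fits the box to within 2 to 3 mm: outline (38,270)–(358,72) in the top view and the bars on their edges. The rack has three rods and an empty cradle. Moving above end_a now.

```bash
cat >> h.py <<'E'
def go(X,yaw=None):
    """print units needed to TCP X (world), yaw deg: spin first, then shift in tool axes"""
    s=arm.sense(); y0=np.degrees(s["tcp_rot"][2]); y=y0 if yaw is None else yaw
    sp=-((y-y0+180)%360-180)/6; d=np.array(X)-s["position"]; a=np.radians(y)
    print("t",round(s["time_s"],1),"pos",s["position"].round(4),"yaw",y0.round(2),"F",s["contact_force"].round(1),"gap",round(s["finger_gap"]*1e3,1),"gf",round(float(s["grasp_force"]),1))
    print(" spin",sp.round(2),"shift",(np.array([np.cos(a)*d[0]+np.sin(a)*d[1],np.sin(a)*d[0]-np.cos(a)*d[1],-d[2]])/.05).round(3))
def gob(p,yaw): go(bx(np.array(p)/1e3)[0],yaw)
E
```

>>> {"api": "arm_command", "payload": {"rows": [[[-0.3,-0.1,0.1],-0.75,18],[[-0.6,-0.23,0.13],-0.7,18],[[-0.6,-0.23,0.13],0,18],[[-0.6,-0.23,0.13],0,18],[[-0.6,-0.23,0.13],0,18],[[-0.6,-0.23,0.13],0,18],[[-0.6,-0.23,0.13],0,18],[[-0.6,-0.23,0.13],0,18],[[-0.6,-0.23,0.13],0,18],[[-0.6,-0.23,0.13],0,18]]}}

```text
time_s: 1.1
position: [0.3918, 0.3782, 0.1747]
tcp_rot: [-3.141, -0.001, 3.069]
contact_force: [0.4, 0.0, 0.2]
finger_gap: 0.0181
grasp_force: 0.0
```

>>> {"api": "arm_command", "payload": {"rows": [[[-0.6,-0.23,0.13],0,18],[[-0.6,-0.23,0.13],0,18],[[-0.6,-0.23,0.13],0,18],[[-0.6,-0.23,0.13],0,18],[[-0.2,-0.1,0],0,18],[[0,0,0],0,18]]}}

```text
time_s: 1.7
position: [0.5173, 0.3181, 0.1488]
tcp_rot: [-3.141, -0.001, 3.068]
contact_force: [-0.1, 0.0, 0.3]
finger_gap: 0.0181
grasp_force: 0.0
```

```bash
python3 - <<'E'
from h import *
gob([0,63.5,60],175.9)
print(arm.sense()["joints"].round(3))
E
```

```text
t 1.7 pos [0.5173 0.3181 0.1488] yaw 175.78 F [-0.1  0.   0.3] gap 18.1 gf 0.0
 spin -0.02 shift [-0.339  0.09   1.775]
[ 0.359  0.57   1.354  0.     1.218 -1.139]
```

>>> {"api": "arm_command", "payload": {"rows": [[[-0.17,0.05,0.4],0,18],[[-0.17,0.04,0.4],0,18],[[0,0,0.5],0,18],[[0,0,0.48],0,18],[[0,0,0],0,18]]}}

```text
time_s: 2.2
position: [0.5314, 0.3224, 0.0577]
tcp_rot: [-3.139, -0.005, 3.071]
contact_force: [-1.0, 0.6, 0.6]
finger_gap: 0.0181
grasp_force: 0.0
```

```bash
python3 - <<'E'
from h import *
gob([0,63.5,20],175.9)
shot("side","s1",(255,225,355,325),6)
E
```

```text
t 2.2 pos [0.5314 0.3224 0.0577] yaw 175.95 F [-1.   0.6  0.6] gap 18.1 gf 0.0
 spin 0.01 shift [-0.063 -0.017  0.755]
```

View pics/s1.png

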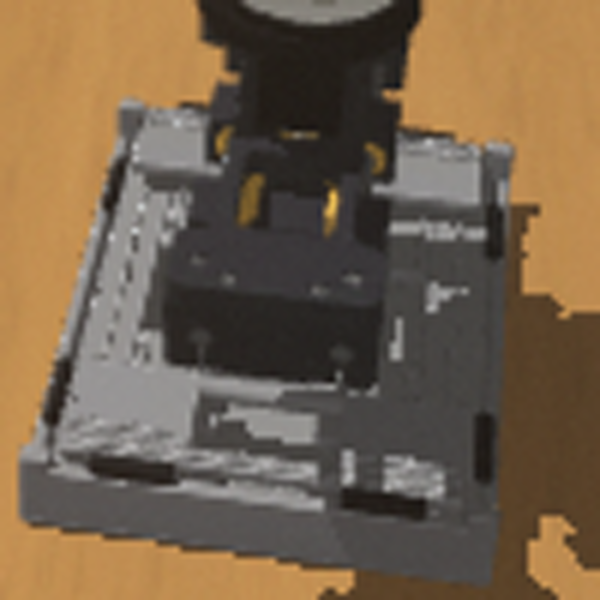

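The body hides the fingers here, with the hole seen at about (255,420), so I'll descend watching the force.

>>> {"api": "arm_command", "payload": {"rows": [[[-0.05,-0.01,0.1],0,18],[[0,0,0.15],0,18],[[0,0,0.15],0,18],[[0,0,0.1],0,18],[[0,0,0],0,18]]}}

```text
time_s: 2.75
position: [0.5365, 0.3218, 0.0347]
tcp_rot: [3.141, -0.0, 3.069]
contact_force: [0.2, 4.4, -3.7]
finger_gap: 0.0179
grasp_force: 2.2
```

>>> {"api": "arm_command", "payload": {"rows": [[[0,0,-0.15],0,20],[[0,0.08,0],0,20],[[0,0,0.1],0,20],[[0,0,0.1],0,20],[[0,0,0.1],0,20],[[0,0,0.05],0,20],[[0,0,0],0,20]]}}

```text
time_s: 3.45
position: [0.5366, 0.3251, 0.0245]
tcp_rot: [-3.141, -0.001, 3.07]
contact_force: [-0.6, -0.9, -0.4]
finger_gap: 0.0199
grasp_force: 0.0
```

```bash
python3 - <<'E'
from h import *
gob([0,63.5,20],175.9)
E
```

```text
t 3.5 pos [0.5366 0.3251 0.0245] yaw 175.87 F [-0.6 -0.9 -0.4] gap 19.9 gf 0.0
 spin -0.0 shift [ 0.035 -0.079  0.091]
```

Free of contact now. A little deeper, then close.

>>> {"api": "arm_command", "payload": {"rows": [[[0,0,0.1],0,20],[[0,0,0],0,20],[[0,0,0],0,5],[[0,0,0],0,0],[[0,0,0],0,0],[[0,0,0],0,0]]}}

```text
time_s: 4.05
position: [0.5369, 0.3259, 0.0203]
tcp_rot: [3.141, 0.001, 3.07]
contact_force: [1.4, 5.5, -2.7]
finger_gap: 0.0086
grasp_force: 29.9
```

```bash
python3 - <<'E'
from h import *
gob([0,63.5,20],175.9)
E
```

```text
t 4.0 pos [0.5369 0.3259 0.0203] yaw 175.88 F [ 1.4  5.5 -2.7] gap 8.6 gf 29.9
 spin -0.0 shift [ 0.041 -0.095  0.006]
```

>>> {"api": "arm_command", "payload": {"rows": [[[0,0.01,-0.14],0,0],[[0,0.03,-0.13],0,0],[[0,0.05,-0.13],0,0],[[0,0.07,-0.12],0,0],[[0,0.09,-0.105],0,0],[[0,0.105,-0.09],0,0],[[0,0.12,-0.07],0,0],[[0,0.13,-0.05],0,0],[[0,0.135,-0.03],0,0],[[0,0.14,-0.01],0,0]]}}

```text
time_s: 5.05
position: [0.5407, 0.3668, 0.0657]
tcp_rot: [-3.137, 0.001, 3.069]
contact_force: [-2.8, -12.6, 13.3]
finger_gap: 0.0086
grasp_force: 30.0
```

>>> {"api": "arm_command", "payload": {"rows": [[[0,0.04,0],0,0],[[0,0.04,0.01],0,0],[[0,0,0],0,0],[[0,0,0],0,0]]}}

```text
time_s: 5.45
position: [0.5411, 0.37, 0.0654]
tcp_rot: [-3.135, 0.0, 3.069]
contact_force: [-4.8, -18.2, 15.5]
finger_gap: 0.0088
grasp_force: 30.0
```

```bash
python3 - <<'E'
from h import *
gob([0,107.5,64],175.9)
E
```

```text
t 5.5 pos [0.5411 0.37   0.0654] yaw 175.86 F [ -4.8 -18.2  15.5] gap 8.8 gf 30.0
 spin -0.01 shift [ 0.061 -0.099  0.027]
```

>>> {"api": "arm_command", "payload": {"rows": [[[0,-0.03,0],0,24],[[0,-0.03,0],0,24],[[0,0,-0.3],0,24],[[0,0,-0.5],0,20],[[0,-0.4,-0.1],0,20],[[0,-0.6,0],0,20],[[0,-0.6,0],0,20],[[0,-0.6,0],0,20],[[0,-0.6,0],0,20],[[0,-0.5,0],0,20]]}}

```text
time_s: 6.45
position: [0.5283, 0.2045, 0.1096]
tcp_rot: [3.141, 0.001, 3.07]
contact_force: [-0.3, 0.5, -0.9]
finger_gap: 0.0199
grasp_force: 0.0
```

```bash
sed -i 's/^BOX=.*/BOX=[0.531,0.2625,np.radians(-4.1)]/' h.py; python3 - <<'E'
from h import *
shot("side","s2",(255,205,355,325),5)
gob([0,-63.5,45],175.9)
E
```

```text
t 6.5 pos [0.5283 0.2018 0.1095] yaw 175.78 F [ 2.5 -2.6 -0.1] gap 20.2 gf 0.0
 spin -0.02 shift [ 0.034 -0.056  1.29 ]
```

View pics/s2.png

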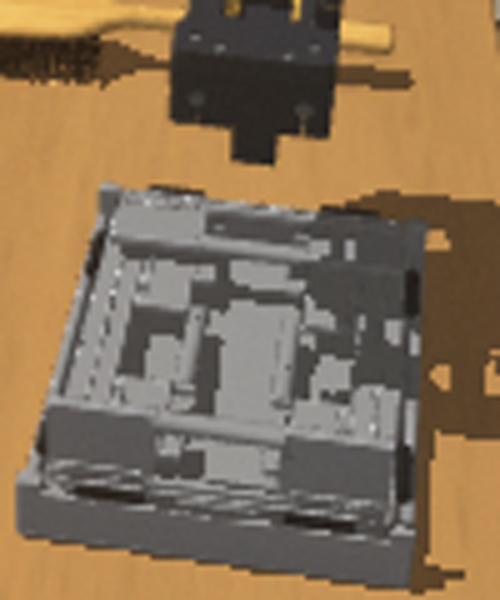

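end_a stands up; its bar is at about (215,430) and the side bars are at (193,345) and (285,355). Now end_b.

>>> {"api": "arm_command", "payload": {"rows": [[[0.03,-0.06,0.4],0,20],[[0,0,0.5],0,20],[[0,0,0.38],0,20],[[0,0,0],0,20]]}}

```text
time_s: 6.9
position: [0.5255, 0.203, 0.0431]
tcp_rot: [-3.141, -0.003, 3.07]
contact_force: [-0.5, 0.5, 0.9]
finger_gap: 0.0203
grasp_force: 0.0
```

>>> {"api": "arm_command", "payload": {"rows": [[[0,0,0.1],0,20],[[0,0,0.1],0,20],[[0,0,0.1],0,20],[[0,0,0],0,20]]}}

```text
time_s: 7.3
position: [0.5264, 0.2028, 0.0292]
tcp_rot: [-3.141, -0.0, 3.07]
contact_force: [-0.3, 0.6, -1.1]
finger_gap: 0.0201
grasp_force: 0.0
```

```bash
python3 - <<'E'
from h import *
gob([0,-63.5,20],175.9)
print(atz("side",(293.4,274),.027),atz("side",(311.8,276),.027), bx([[.023,0,0],[-.023,0,0]]))
E
```

```text
t 7.3 pos [0.5264 0.2028 0.0292] yaw 175.88 F [-0.3  0.6 -1.1] gap 20.1 gf 0.0
 spin -0.0 shift [-0.007 -0.072  0.185]
[0.55287593 0.25929487 0.027     ] [0.50878848 0.26163755 0.027     ] [[0.55394114 0.26085556 0.        ]
 [0.50805886 0.26414444 0.        ]]
```

>>> {"api": "arm_command", "payload": {"rows": [[[0,-0.04,0.1],0,20],[[0,0,0.09],0,20],[[0,0,0],0,20],[[0,0,0],0,5],[[0,0,0],0,0],[[0,0,0],0,0],[[0,0,0],0,0]]}}

```text
time_s: 8.0
position: [0.5263, 0.1993, 0.02]
tcp_rot: [-3.139, -0.001, 3.07]
contact_force: [-1.5, -9.8, 1.7]
finger_gap: 0.008
grasp_force: 29.7
```

```bash
python3 - <<'E'
from h import *
gob([0,-63.5,20],175.9)
E
```

```text
t 8.0 pos [0.5263 0.1993 0.02  ] yaw 175.89 F [-1.5 -9.8  1.7] gap 8.0 gf 29.7
 spin -0.0 shift [-0.004 -0.002 -0.   ]
```

>>> {"api": "arm_command", "payload": {"rows": [[[0,-0.02,-0.14],0,0],[[0,-0.035,-0.13],0,0],[[0,-0.05,-0.13],0,0],[[0,-0.07,-0.12],0,0],[[0,-0.09,-0.105],0,0],[[0,-0.105,-0.09],0,0],[[0,-0.12,-0.07],0,0],[[0,-0.13,-0.05],0,0],[[0,-0.135,-0.03],0,0],[[0,-0.14,-0.01],0,0]]}}

```text
time_s: 9.0
position: [0.5221, 0.157, 0.0637]
tcp_rot: [3.139, -0.002, 3.07]
contact_force: [-3.6, 10.7, -8.8]
finger_gap: 0.0091
grasp_force: 30.0
```

>>> {"api": "arm_command", "payload": {"rows": [[[0,-0.04,0],0,0],[[0,-0.04,0],0,0],[[0,0,0],0,0],[[0,0,0],0,0]]}}

```text
time_s: 9.4
position: [0.522, 0.1552, 0.0641]
tcp_rot: [3.136, -0.001, 3.07]
contact_force: [-1.2, 21.6, -10.9]
finger_gap: 0.0089
grasp_force: 30.0
```

```bash
python3 - <<'E'
from h import *
gob([0,-107.5,64],175.9)
E
```

```text
t 9.4 pos [0.522  0.1552 0.0641] yaw 175.87 F [ -1.2  21.6 -10.9] gap 8.9 gf 30.0
 spin -0.0 shift [-0.026  0.004  0.001]
```

>>> {"api": "arm_command", "payload": {"rows": [[[0,0.03,0],0,24],[[0,0.03,0],0,24],[[0,0,-0.3],0,24],[[0,0.2,-0.5],0,20],[[0,0.4,-0.5],0,20],[[0,0.5,-0.2],0,20],[[0,0.5,0],0,20],[[0,0.3,0],0,20],[[0,0,0],1,20],[[0,0,0],1,20]]}}

```text
time_s: 10.4
position: [0.5301, 0.25, 0.1391]
tcp_rot: [-3.141, 0.001, 2.857]
contact_force: [-0.5, -1.0, -0.3]
finger_gap: 0.0201
grasp_force: 0.0
```

>>> {"api": "arm_command", "payload": {"rows": [[[0,0,0],1,20],[[0,0,0],1,20],[[0,0,0],1,20],[[0,0,0],1,20],[[0,0,0],1,20],[[0,0,0],1,20],[[0,0,0],1,20],[[0,0,0],1,20],[[0,0,0],1,20],[[0,0,0],1,20]]}}

```text
time_s: 11.4
position: [0.5302, 0.2494, 0.1391]
tcp_rot: [3.141, 0.0, 1.808]
contact_force: [-0.7, -0.3, -0.2]
finger_gap: 0.0197
grasp_force: 0.0
```

>>> {"api": "arm_command", "payload": {"rows": [[[0,0,0],1,20],[[0,0,0],1,20],[[0,0,0],1,20],[[0,0,0],0,20]]}}

```text
time_s: 11.8
position: [0.5302, 0.2495, 0.1391]
tcp_rot: [3.141, 0.0, 1.498]
contact_force: [-1.2, -0.3, -0.4]
finger_gap: 0.02
grasp_force: 0.0
```

```bash
python3 - <<'E'
from h import *
gob([23,0,40],85.9)
E
```

```text
t 11.8 pos [0.5302 0.2495 0.1391] yaw 85.81 F [-1.2 -0.3 -0.4] gap 20.0 gf 0.0
 spin -0.02 shift [0.261 0.458 1.981]
```

>>> {"api": "arm_command", "payload": {"rows": [[[0.13,0.23,0.3],0,20],[[0.13,0.22,0.5],0,20],[[0,0,0.6],0,20],[[0,0,0.5],0,20],[[0,0,0.08],0,20],[[0,0,0.1],0,20],[[0,0,0],0,20]]}}

```text
time_s: 12.5
position: [0.5537, 0.2612, 0.0355]
tcp_rot: [3.14, -0.0, 1.5]
contact_force: [0.3, -0.2, 0.2]
finger_gap: 0.0201
grasp_force: 0.0
```

```bash
python3 - <<'E'
from h import *
gob([23,0,12],85.9)
E
```

```text
t 12.5 pos [0.5537 0.2612 0.0355] yaw 85.92 F [ 0.3 -0.2  0.2] gap 20.1 gf 0.0
 spin 0.0 shift [-0.007  0.004  0.471]
```

>>> {"api": "arm_command", "payload": {"rows": [[[0,0,0.12],0,20],[[0,0,0.12],0,20],[[0,0,0],0,20]]}}

```text
time_s: 12.8
position: [0.553, 0.2612, 0.0221]
tcp_rot: [-3.141, 0.0, 1.499]
contact_force: [-0.6, -0.1, 0.1]
finger_gap: 0.0197
grasp_force: 0.0
```

>>> {"api": "arm_command", "payload": {"rows": [[[0,0,0.12],0,20],[[0,0,0.1],0,20],[[0,0,0],0,20]]}}

```text
time_s: 13.1
position: [0.5528, 0.2611, 0.0108]
tcp_rot: [-3.14, 0.0, 1.499]
contact_force: [0.8, -0.1, 0.3]
finger_gap: 0.0197
grasp_force: 0.0
```

>>> {"api": "arm_command", "payload": {"rows": [[[0,0,0],0,5],[[0,0,0],0,0],[[0,0,0],0,0],[[0,0,0],0,0]]}}

```text
time_s: 13.5
position: [0.5531, 0.2613, 0.0118]
tcp_rot: [-3.141, 0.0, 1.499]
contact_force: [-2.6, 0.5, 0.2]
finger_gap: 0.0097
grasp_force: 3.0
```

```bash
python3 - <<'E'
from h import *
gob([23,0,12],85.9)
E
```

```text
t 13.5 pos [0.5531 0.2613 0.0118] yaw 85.88 F [-2.6  0.5  0.2] gap 9.7 gf 3.0
 spin -0.0 shift [-0.007  0.018 -0.004]
```

>>> {"api": "arm_command", "payload": {"rows": [[[0,0,0],0,0],[[0,0,0],0,0],[[0,0,0],0,0]]}}

```text
time_s: 13.8
position: [0.5531, 0.2613, 0.0118]
tcp_rot: [-3.141, 0.0, 1.499]
contact_force: [-4.4, 0.5, 2.7]
finger_gap: 0.009
grasp_force: 30.0
```

>>> {"api": "arm_command", "payload": {"rows": [[[0,0.01,-0.18],0,0],[[0,0.04,-0.175],0,0],[[0,0.07,-0.165],0,0],[[0,0.095,-0.155],0,0],[[0,0.115,-0.135],0,0],[[0,0.135,-0.115],0,0],[[0,0.155,-0.095],0,0],[[0,0.165,-0.07],0,0],[[0,0.175,-0.04],0,0],[[0,0.18,-0.015],0,0]]}}

```text
time_s: 14.8
position: [0.6101, 0.2571, 0.0716]
tcp_rot: [-3.141, 0.0, 1.499]
contact_force: [-10.7, -1.4, 8.3]
finger_gap: 0.0089
grasp_force: 30.0
```

>>> {"api": "arm_command", "payload": {"rows": [[[0,0.04,0],0,0],[[0,0.04,0],0,0],[[0,0,0],0,0],[[0,0,0],0,0]]}}

```text
time_s: 15.2
position: [0.6104, 0.2571, 0.0716]
tcp_rot: [-3.132, 0.002, 1.5]
contact_force: [-32.3, -3.8, 22.2]
finger_gap: 0.0088
grasp_force: 30.0
```

```bash
python3 - <<'E'
from h import *
gob([80,0,69],85.9)
E
```

```text
t 15.2 pos [0.6104 0.2571 0.0716] yaw 85.95 F [-32.3  -3.8  22.2] gap 8.8 gf 30.0
 spin 0.01 shift [-0.005  0.009  0.052]
```

>>> {"api": "arm_command", "payload": {"rows": [[[0,-0.06,0],0,24],[[0,-0.03,0],0,24],[[0,0,-0.3],0,24],[[0,0,-0.5],0,20],[[0,-0.46,-0.2],0,20],[[0,-0.5,0],0,20],[[0,-0.5,0],0,20],[[0,-0.5,0],0,20],[[0,0,0],0,20]]}}

```text
time_s: 16.1
position: [0.5107, 0.2647, 0.1208]
tcp_rot: [3.14, -0.0, 1.5]
contact_force: [0.6, 0.4, -0.1]
finger_gap: 0.0201
grasp_force: 0.0
```

```bash
python3 - <<'E'
from h import *
gob([-23,0,36],85.9)
E
```

```text
t 16.1 pos [0.5107 0.2647 0.1208] yaw 85.95 F [ 0.6  0.4 -0.1] gap 20.1 gf 0.0
 spin 0.01 shift [-0.014 -0.052  1.695]
```

>>> {"api": "arm_command", "payload": {"rows": [[[0,-0.065,0.4],0,20],[[0,0,0.6],0,20],[[0,0,0.5],0,20],[[0,0,0.2],0,20],[[0,0,0],0,20]]}}

```text
time_s: 16.6
position: [0.5092, 0.2642, 0.0337]
tcp_rot: [-3.141, 0.0, 1.499]
contact_force: [0.1, 0.4, -0.3]
finger_gap: 0.0203
grasp_force: 0.0
```

>>> {"api": "arm_command", "payload": {"rows": [[[0,0,0.12],0,20],[[0,0,0.1],0,20],[[0,0,0],0,20]]}}

```text
time_s: 16.9
position: [0.5088, 0.2644, 0.023]
tcp_rot: [3.141, -0.0, 1.499]
contact_force: [-0.3, 0.3, -0.7]
finger_gap: 0.02
grasp_force: 0.0
```

>>> {"api": "arm_command", "payload": {"rows": [[[0,0,0.1],0,20],[[0,0,0.08],0,20],[[0,0,0],0,20]]}}

```text
time_s: 17.2
position: [0.5084, 0.2644, 0.0134]
tcp_rot: [-3.141, 0.0, 1.499]
contact_force: [-0.7, 0.7, 0.2]
finger_gap: 0.0198
grasp_force: 0.0
```

```bash
python3 - <<'E'
from h import *
gob([-23,0,13],85.9)
E
```

```text
t 17.2 pos [0.5084 0.2644 0.0134] yaw 85.88 F [-0.7  0.7  0.2] gap 19.8 gf 0.0
 spin -0.0 shift [-0.005 -0.006  0.009]
```

>>> {"api": "arm_command", "payload": {"rows": [[[0,0,0],0,5],[[0,0,0],0,0],[[0,0,0],0,0],[[0,0,0],0,0],[[0,0,0],0,0],[[0,0,0],0,0]]}}

```text
time_s: 17.8
position: [0.5072, 0.2645, 0.0138]
tcp_rot: [-3.138, 0.001, 1.499]
contact_force: [-6.4, 0.6, 3.1]
finger_gap: 0.0092
grasp_force: 30.0
```

>>> {"api": "arm_command", "payload": {"rows": [[[0,-0.01,-0.18],0,0],[[0,-0.04,-0.175],0,0],[[0,-0.07,-0.165],0,0],[[0,-0.095,-0.155],0,0],[[0,-0.115,-0.135],0,0],[[0,-0.135,-0.115],0,0],[[0,-0.155,-0.095],0,0],[[0,-0.165,-0.07],0,0],[[0,-0.175,-0.04],0,0],[[0,-0.18,-0.015],0,0]]}}

```text
time_s: 18.8
position: [0.4565, 0.2687, 0.0757]
tcp_rot: [3.127, -0.003, 1.499]
contact_force: [11.6, -2.3, 9.1]
finger_gap: 0.0088
grasp_force: 30.0
```

>>> {"api": "arm_command", "payload": {"rows": [[[0,-0.04,0],0,0],[[0,-0.04,0],0,0],[[0,0,0],0,0],[[0,0,0],0,0]]}}

```text
time_s: 19.2
position: [0.452, 0.2692, 0.0756]
tcp_rot: [3.129, -0.003, 1.499]
contact_force: [6.6, -1.8, 13.4]
finger_gap: 0.0089
grasp_force: 30.0
```

```bash
python3 - <<'E'
from h import *
gob([-80,0,70],85.9)
E
```

```text
t 19.2 pos [0.452  0.2692 0.0756] yaw 85.88 F [ 6.6 -1.8 13.4] gap 8.9 gf 30.0
 spin -0.0 shift [-0.021 -0.014  0.112]
```

>>> {"api": "arm_command", "payload": {"rows": [[[0,-0.04,0.04],0,0],[[0,-0.04,0],0,0],[[0,-0.04,0],0,0],[[0,0,0],0,0],[[0,0,0],0,0]]}}

```text
time_s: 19.7
position: [0.4501, 0.2695, 0.0754]
tcp_rot: [3.119, -0.005, 1.499]
contact_force: [20.4, -5.8, 15.5]
finger_gap: 0.009
grasp_force: 30.0
```

```bash
python3 - <<'E'
from h import *
gob([-80,0,70],85.9)
E
```

```text
t 19.7 pos [0.4501 0.2695 0.0754] yaw 85.87 F [20.4 -5.8 15.5] gap 9.0 gf 30.0
 spin -0.0 shift [-0.024  0.024  0.107]
```

>>> {"api": "arm_command", "payload": {"rows": [[[0,-0.05,0.02],0,0],[[0,0,0],0,0],[[0,0,0],0,0]]}}

```text
time_s: 20.0
position: [0.45, 0.2696, 0.0753]
tcp_rot: [3.113, -0.006, 1.499]
contact_force: [30.1, -8.3, 16.9]
finger_gap: 0.0087
grasp_force: 30.0
```

>>> {"api": "arm_command", "payload": {"rows": [[[0,0.09,0],0,24],[[0,0.05,0],0,24],[[0,0,-0.3],0,24],[[0,0,-0.5],0,24],[[0,-0.4,-0.5],0,24],[[-0.4,-0.5,-0.5],0,24],[[-0.6,0,0],0,24],[[-0.6,0,0],0,24],[[-0.6,0,0],0,24],[[-0.6,0,0],0,24]]}}

```text
time_s: 21.0
position: [0.3907, 0.1316, 0.1587]
tcp_rot: [3.141, 0.0, 1.5]
contact_force: [0.8, 0.2, 1.1]
finger_gap: 0.0238
grasp_force: 0.0
```

```bash
python3 - <<'E'
from h import *
a,b=arm.capture("side"),arm.capture("top")
cv2.imwrite("pics/raw_s3.png",a); cv2.imwrite("pics/raw_t3.png",b)
f=lambda im,x0,y0,x1,y1,s:cv2.resize(im[y0:y1,x0:x1],None,fx=s,fy=s,interpolation=3)
c=np.zeros((580,800,3),np.uint8)
p=f(a,245,205,355,325,3.6);c[:p.shape[0],:p.shape[1]]=p
q=f(b,185,190,275,280,4.2);c[:q.shape[0],410:410+q.shape[1]]=q
cv2.imwrite("pics/c3.png",c)
go([.429,-.2665,.10],102.6)
E
```

```text
t 21.1 pos [0.3909 0.1305 0.1587] yaw 85.72 F [0.4 1.1 0.7] gap 24.0 gf 0.0
 spin -2.81 shift [-7.916 -0.988  1.173]
```

View pics/c3.png

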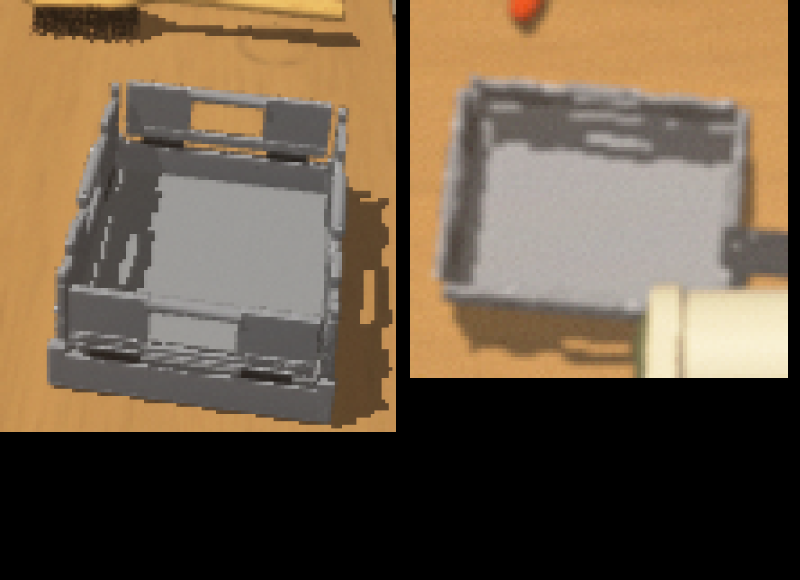

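All four walls stand: the near end at (195,320), the far end at (225,115), and the sides at (100,190) and (340,180). Now to the front rod.

>>> {"api": "arm_command", "payload": {"rows": [[[-0.3,0,0],-0.9,20],[[-0.5,0,0],-0.9,20],[[-0.6,0,0],-1,20],[[-0.6,-0.1,0],0,20],[[-0.6,-0.1,0],0,20],[[-0.6,-0.1,0],0,20],[[-0.6,-0.1,0],0,20],[[-0.6,-0.1,0],0,20],[[-0.6,-0.1,0.1],0,20],[[-0.6,-0.1,0.1],0,20]]}}

```text
time_s: 22.1
position: [0.4065, -0.1504, 0.1485]
tcp_rot: [3.141, 0.0, 1.792]
contact_force: [0.2, 1.0, -0.2]
finger_gap: 0.02
grasp_force: 0.0
```

>>> {"api": "arm_command", "payload": {"rows": [[[-0.6,-0.1,0.1],0,20],[[-0.6,-0.1,0.1],0,20],[[-0.6,-0.05,0.2],0,20],[[0,0,0.2],0,20],[[0,0,0],0,20]]}}

```text
time_s: 22.6
position: [0.4134, -0.2392, 0.1171]
tcp_rot: [-3.14, -0.003, 1.792]
contact_force: [0.4, 0.9, -0.0]
finger_gap: 0.0203
grasp_force: 0.0
```

```bash
sed -i 's/^BOX=.*/BOX=[0.5305,0.2625,np.radians(-4.1)]/' h.py; python3 - <<'E'
from h import *
go([.430,-.2635,.08],102.6)
print(arm.sense()["joints"].round(2))
E
```

```text
t 22.6 pos [ 0.4134 -0.2392  0.1171] yaw 102.66 F [ 0.4  0.9 -0. ] gap 20.3 gf 0.0
 spin 0.01 shift [-0.546  0.217  0.742]
[-0.77  0.35  1.79  0.    1.   -0.99]
```

>>> {"api": "arm_command", "payload": {"rows": [[[-0.3,0.1,0.3],0,20],[[-0.25,0.12,0.4],0,20],[[0,0,0.3],0,20],[[0,0,0],0,20]]}}

```text
time_s: 23.0
position: [0.4302, -0.2629, 0.0672]
tcp_rot: [-3.14, -0.003, 1.793]
contact_force: [-0.3, 0.3, -0.2]
finger_gap: 0.0199
grasp_force: 0.0
```

>>> {"api": "arm_command", "payload": {"rows": [[[0,0,0.1],0,20],[[0,0,0.15],0,20],[[0,0,0.15],0,20],[[0,0,0],0,20]]}}

```text
time_s: 23.4
position: [0.4302, -0.2643, 0.0475]
tcp_rot: [-3.141, -0.001, 1.792]
contact_force: [1.3, -0.7, 0.9]
finger_gap: 0.0203
grasp_force: 0.0
```

```bash
python3 - <<'E'
from h import *
go([.430,-.2635,.034],102.6)
E
```

```text
t 23.4 pos [ 0.4302 -0.2643  0.0475] yaw 102.68 F [ 1.3 -0.7  0.9] gap 20.3 gf 0.0
 spin 0.01 shift [ 0.016 -0.001  0.27 ]
```

>>> {"api": "arm_command", "payload": {"rows": [[[0,0,0.14],0,20],[[0,0,0.13],0,20],[[0,0,0],0,20]]}}

```text
time_s: 23.7
position: [0.4302, -0.2644, 0.0338]
tcp_rot: [-3.141, -0.001, 1.792]
contact_force: [0.1, 0.5, -0.5]
finger_gap: 0.02
grasp_force: 0.0
```

>>> {"api": "arm_command", "payload": {"rows": [[[0,0,0],0,8],[[0,0,0],0,0],[[0,0,0],0,0],[[0,0,0],0,0],[[0,0,0],0,0]]}}

```text
time_s: 24.2
position: [0.4306, -0.2648, 0.0348]
tcp_rot: [3.142, 0.0, 1.792]
contact_force: [-0.8, -0.6, 0.0]
finger_gap: 0.0108
grasp_force: 30.0
```

```bash
python3 - <<'E'
from h import *
go([.430,-.2635,.034],102.6)
E
```

```text
t 24.2 pos [ 0.4306 -0.2648  0.0348] yaw 102.68 F [-0.8 -0.6  0. ] gap 10.8 gf 30.0
 spin 0.01 shift [ 0.028 -0.006  0.016]
```

>>> {"api": "arm_command", "payload": {"rows": [[[0,0,-0.2],0,0],[[0,0,-0.4],0,0],[[0,0,-0.5],0,0],[[0,0,-0.5],0,0],[[0,0,-0.5],0,0],[[0,0,-0.3],-0.5,0],[[0,0,0],-1,0],[[0,0,0],-1,0],[[0,0,0],-1,0],[[0,0,0],-1,0]]}}

```text
time_s: 25.2
position: [0.4306, -0.2647, 0.1555]
tcp_rot: [3.141, 0.001, 2.268]
contact_force: [0.2, -0.8, -0.4]
finger_gap: 0.0108
grasp_force: 30.0
```

>>> {"api": "arm_command", "payload": {"rows": [[[0,0,0],-1,0],[[0,0,0],-1,0],[[0,0,0],-1,0],[[0,0,0],-1,0],[[0,0,0],-1,0],[[0,0,0],-1,0],[[0,0,0],-1,0],[[0,0,0],-0.7,0],[[0,0,0],0,0]]}}

```text
time_s: 26.1
position: [0.4306, -0.2647, 0.1554]
tcp_rot: [-3.141, 0.001, 3.07]
contact_force: [0.3, 0.2, -0.3]
finger_gap: 0.0111
grasp_force: 30.0
```

```bash
python3 - <<'E'
from h import *
gob([0,84,120],175.9)
E
```

```text
t 26.1 pos [ 0.4306 -0.2647  0.1554] yaw 175.91 F [ 0.3  0.2 -0.3] gap 11.1 gf 30.0
 spin 0.0 shift [-1.238 12.34   0.708]
```

>>> {"api": "arm_command", "payload": {"rows": [[[-0.05,0.3,0],0,0],[[-0.06,0.6,0],0,0],[[-0.06,0.6,0],0,0],[[-0.06,0.6,0],0,0],[[-0.06,0.6,0],0,0],[[-0.06,0.6,0],0,0],[[-0.06,0.6,0],0,0],[[-0.06,0.6,0],0,0],[[-0.06,0.6,0],0,0],[[-0.06,0.6,0],0,0]]}}

```text
time_s: 27.1
position: [0.4802, 0.0196, 0.155]
tcp_rot: [3.141, 0.0, 3.068]
contact_force: [-0.2, 0.0, -0.7]
finger_gap: 0.0109
grasp_force: 30.0
```

>>> {"api": "arm_command", "payload": {"rows": [[[-0.06,0.6,0],0,0],[[-0.06,0.6,0],0,0],[[-0.06,0.6,0],0,0],[[-0.06,0.6,0],0,0],[[-0.06,0.6,0],0,0],[[-0.06,0.6,0],0,0],[[-0.06,0.6,0],0,0],[[-0.06,0.6,0],0,0],[[-0.06,0.6,0],0,0],[[-0.06,0.6,0],0,0]]}}

```text
time_s: 28.1
position: [0.5311, 0.3166, 0.155]
tcp_rot: [3.142, -0.0, 3.068]
contact_force: [-0.2, 0.0, -1.8]
finger_gap: 0.0111
grasp_force: 30.0
```

>>> {"api": "arm_command", "payload": {"rows": [[[-0.06,0.4,0],0,0],[[0,0.1,0.2],0,0],[[0,0,0.3],0,0],[[0,0,0],0,0],[[0,0,0],0,0]]}}

```text
time_s: 28.6
position: [0.5364, 0.3388, 0.1296]
tcp_rot: [-3.141, -0.001, 3.069]
contact_force: [0.6, 0.3, 0.3]
finger_gap: 0.0109
grasp_force: 30.0
```

```bash
python3 - <<'E'
from h import *
a,b=arm.capture("side"),arm.capture("top")
cv2.imwrite("pics/raw_s4.png",a); cv2.imwrite("pics/raw_t4.png",b)
f=lambda im,x0,y0,x1,y1,s:cv2.resize(im[y0:y1,x0:x1],None,fx=s,fy=s,interpolation=3)
c=np.zeros((580,800,3),np.uint8)
p=f(a,245,215,355,325,5);c[:p.shape[0],:p.shape[1]]=p
q=f(b,185,190,230,280,5);c[:q.shape[0],560:560+q.shape[1]]=q
cv2.imwrite("pics/c4.png",c)
gob([0,84,80],175.9)
E
```

```text
t 28.7 pos [0.5369 0.3389 0.1305] yaw 175.83 F [-1.3 -0.4 -0.5] gap 11.0 gf 30.0
 spin -0.01 shift [0.019 0.146 1.01 ]
```

View pics/c4.png

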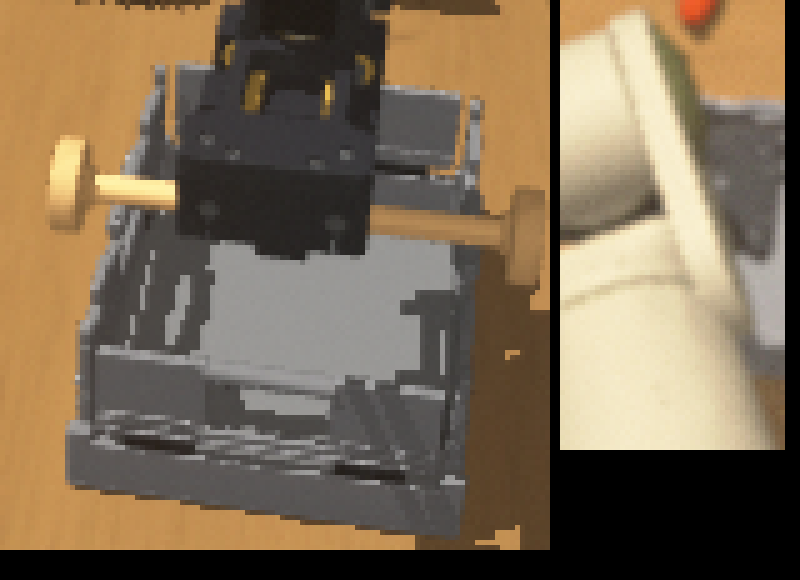

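```bash
python3 - <<'E'
from h import *
s=arm.sense(); P=s["position"]; a=BOX[2]; u=np.array([np.cos(a),np.sin(a),0])
for e in(-.1,-.088,.088,.1):
    p=proj("side",P+u*e+[0,0,.015])[0]; print(e,((p+.5-[245,215])*5).round(1))
# box walls rim (upright) for x check
for sx in(1,-1):
  print(((proj("side",bx([sx*.08,-.102,.086]))+.5-[245,215])*5).round(1),((proj("side",bx([sx*.08,.102,.086]))+.5-[245,215])*5).round(1))
E
```

```text
-0.1 [533.1 238.4]
-0.088 [503.2 235. ]
0.088 [ 77.  185.8]
0.1 [ 48.7 182.5]
[[161.4  66.7]] [[ 86.4 336.5]]
[[476.7 100.6]] [[468.6 384.2]]
```

The side view shows the rod's discs at (70,185) and (525,235), about 3 mm toward the box's −x, so I'll correct for that while lowering.

>>> {"api": "arm_command", "payload": {"rows": [[[-0.04,0.07,0.3],0,0],[[0,0.07,0.3],0,0],[[0,0,0.2],0,0],[[0,0,0],0,0]]}}

```text
time_s: 29.1
position: [0.5383, 0.3457, 0.0872]
tcp_rot: [-3.14, -0.004, 3.07]
contact_force: [0.6, 0.4, -0.3]
finger_gap: 0.011
grasp_force: 30.0
```

>>> {"api": "arm_command", "payload": {"rows": [[[0,0,0.15],0,0],[[0,0,0.1],0,0],[[0,0,0.1],0,0],[[0,0,0],0,0]]}}

```text
time_s: 29.5
position: [0.5392, 0.3455, 0.0716]
tcp_rot: [-3.141, -0.001, 3.069]
contact_force: [-0.1, -2.6, -3.1]
finger_gap: 0.0112
grasp_force: 32.8
```

```bash
python3 - <<'E'
from h import *
gob([3,84,67],175.9)
E
```

```text
t 29.5 pos [0.5392 0.3455 0.0716] yaw 175.87 F [-0.1 -2.6 -3.1] gap 11.2 gf 32.8
 spin -0.01 shift [-0.005  0.011  0.093]
```

>>> {"api": "arm_command", "payload": {"rows": [[[0,0,0.05],0,0],[[0,0,0.04],0,0],[[0,0,0],0,0],[[0,0,0],0,0]]}}

```text
time_s: 29.9
position: [0.5397, 0.3453, 0.0682]
tcp_rot: [-3.141, 0.001, 3.069]
contact_force: [-1.0, -7.1, 3.4]
finger_gap: 0.0107
grasp_force: 36.5
```

```bash
python3 - <<'E'
from h import *
gob([3,84,67],175.9)
E
```

```text
t 29.9 pos [0.5397 0.3453 0.0682] yaw 175.86 F [-1.  -7.1  3.4] gap 10.7 gf 36.5
 spin -0.01 shift [0.006 0.015 0.025]
```

>>> {"api": "arm_command", "payload": {"rows": [[[0,-0.05,0],0,0],[[0,0,0],0,0],[[0,0,0.02],0,0],[[0,0,0],0,0]]}}

```text
time_s: 30.3
position: [0.5394, 0.3437, 0.0678]
tcp_rot: [3.141, 0.001, 3.07]
contact_force: [-2.8, -2.1, 7.3]
finger_gap: 0.0109
grasp_force: 30.0
```

```bash
python3 - <<'E'
from h import *
gob([3,84,67],175.9)
E
```

```text
t 30.3 pos [0.5394 0.3437 0.0678] yaw 175.88 F [-2.8 -2.1  7.3] gap 10.9 gf 30.0
 spin -0.0 shift [0.001 0.048 0.016]
```

>>> {"api": "arm_command", "payload": {"rows": [[[0,-0.01,0],0,13],[[0,-0.01,0],0,14],[[0,0,0],0,14],[[0,0,-0.1],0,14],[[0,0,-0.2],0,14],[[0,0,-0.4],0,20],[[0,0,-0.5],0,20],[[0,0,-0.3],0,20],[[0,0,0],0,20]]}}

```text
time_s: 31.2
position: [0.54, 0.343, 0.1448]
tcp_rot: [3.139, 0.005, 3.07]
contact_force: [0.4, -0.5, 0.1]
finger_gap: 0.0196
grasp_force: 0.0
```

```bash
python3 - <<'E'
from h import *
go([.430,-.2635,.14],102.6)
E
```

```text
t 31.2 pos [0.54   0.343  0.1448] yaw 175.88 F [ 0.4 -0.5  0.1] gap 19.6 gf 0.0
 spin 12.21 shift [-11.359  -4.793   0.095]
```

>>> {"api": "arm_command", "payload": {"rows": [[[0.06,-0.3,0],0,20],[[0.06,-0.6,0],0,20],[[0.06,-0.6,0],0,20],[[0.06,-0.6,0],0,20],[[0.06,-0.6,0],0,20],[[0.06,-0.6,0],0,20],[[0.06,-0.6,0],0,20],[[0.06,-0.6,0],0,20],[[0.06,-0.6,0],0,20],[[0.06,-0.6,0],0,20]]}}

```text
time_s: 32.2
position: [0.488, 0.0594, 0.1412]
tcp_rot: [3.142, -0.001, 3.07]
contact_force: [0.2, -0.1, -0.0]
finger_gap: 0.0199
grasp_force: 0.0
```

>>> {"api": "arm_command", "payload": {"rows": [[[0.06,-0.6,0],1,20],[[0.06,-0.6,0],0,20],[[0.06,-0.6,0],0,20],[[0.06,-0.6,0],0,20],[[0.06,-0.6,0],0,20],[[0.06,-0.6,0],0,20],[[0.06,-0.6,0],0,20],[[0.06,-0.4,0],1,20],[[0,0,0],1,20],[[0,0,0],1,20]]}}

```text
time_s: 33.2
position: [0.4272, -0.1629, 0.1412]
tcp_rot: [3.141, -0.001, 2.645]
contact_force: [-0.4, 0.2, 0.4]
finger_gap: 0.02
grasp_force: 0.0
```

>>> {"api": "arm_command", "payload": {"rows": [[[0,0,0],1,20],[[0,0,0],1,20],[[0,0,0],1,20],[[0,0,0],1,20],[[0,0,0],1,20],[[0,0,0],1,20],[[0,0,0],1,20],[[0,0,0],1,20],[[0,0,0],0.2,20],[[0,0,0],0,20]]}}

```text
time_s: 34.2
position: [0.4275, -0.1624, 0.1414]
tcp_rot: [-3.141, -0.0, 1.794]
contact_force: [0.7, 0.1, 0.5]
finger_gap: 0.0196
grasp_force: 0.0
```

```bash
python3 - <<'E'
from h import *
go([.4294,-.2605,.07],102.6)
a,b=arm.capture("side"),arm.capture("top")
f=lambda im,x0,y0,x1,y1,s:cv2.resize(im[y0:y1,x0:x1],None,fx=s,fy=s,interpolation=3)
c=np.zeros((600,800,3),np.uint8)
p=f(a,245,195,345,325,4);c[:p.shape[0],:400]=p
q=f(b,185,190,265,270,3);c[:240,405:645]=q
q=f(a,270,140,360,220,4);c[245:565,405:765]=q
cv2.imwrite("pics/c5.png",c)
E
```

```text
t 34.2 pos [ 0.4275 -0.1624  0.1414] yaw 102.78 F [0.7 0.1 0.5] gap 19.6 gf 0.0
 spin 0.03 shift [-1.924 -0.391  1.429]
```

View pics/c5.png

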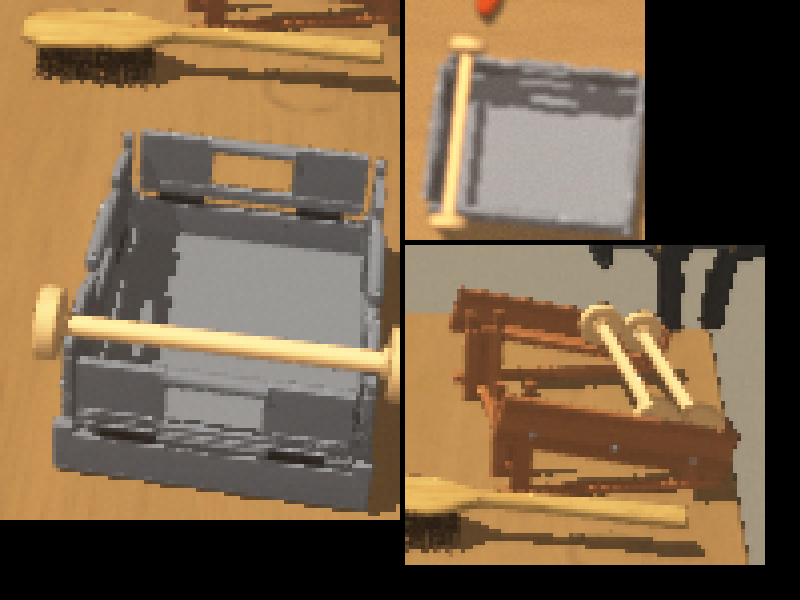

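The first rod lies across both walls, discs outside at (50,320) and (395,365). Two rods remain and have rolled to the stop at (690,370). Taking the second.

>>> {"api": "arm_command", "payload": {"rows": [[[-0.5,-0.1,0.1],0,20],[[-0.6,-0.1,0.3],0,20],[[-0.5,-0.1,0.4],0,20],[[-0.32,-0.09,0.4],0,20],[[0,0,0.2],0,20],[[0,0,0],0,20]]}}

```text
time_s: 34.9
position: [0.4291, -0.2596, 0.0706]
tcp_rot: [-3.14, -0.003, 1.792]
contact_force: [-0.4, 0.6, -0.3]
finger_gap: 0.02
grasp_force: 0.0
```

```bash
python3 - <<'E'
from h import *
go([.4294,-.2605,.034],102.6)
E
```

```text
t 34.9 pos [ 0.4291 -0.2596  0.0706] yaw 102.7 F [-0.4  0.6 -0.3] gap 20.0 gf 0.0
 spin 0.02 shift [-0.02   0.002  0.732]
```

>>> {"api": "arm_command", "payload": {"rows": [[[0,0.01,0.2],0,20],[[0,0,0.2],0,20],[[0,0,0.18],0,20],[[0,0,0.14],0,20],[[0,0,0],0,20],[[0,0,0],0,8],[[0,0,0],0,0],[[0,0,0],0,0],[[0,0,0],0,0],[[0,0,0],0,0]]}}

```text
time_s: 35.9
position: [0.4302, -0.2604, 0.0359]
tcp_rot: [3.141, 0.0, 1.792]
contact_force: [-0.2, -1.2, 0.6]
finger_gap: 0.0107
grasp_force: 30.0
```

```bash
python3 - <<'E'
from h import *
go([.4294,-.2605,.034],102.6)
E
```

```text
t 35.9 pos [ 0.4302 -0.2604  0.0359] yaw 102.68 F [-0.2 -1.2  0.6] gap 10.7 gf 30.0
 spin 0.01 shift [ 0.001 -0.017  0.037]
```

>>> {"api": "arm_command", "payload": {"rows": [[[0,0,-0.2],0,0],[[0,0,-0.4],0,0],[[0,0,-0.5],0,0],[[0,0,-0.5],0,0],[[0,0,-0.5],0,0],[[0,0,-0.3],-0.5,0],[[0,0,0],-1,0],[[0,0,0],-1,0],[[0,0,0],-1,0],[[0,0,0],-1,0]]}}

```text
time_s: 36.9
position: [0.4302, -0.2603, 0.1565]
tcp_rot: [3.142, 0.001, 2.268]
contact_force: [0.1, 0.1, -0.6]
finger_gap: 0.0109
grasp_force: 30.0
```

>>> {"api": "arm_command", "payload": {"rows": [[[0,0,0],-1,0],[[0,0,0],-1,0],[[0,0,0],-1,0],[[0,0,0],-1,0],[[0,0,0],-1,0],[[0,0,0],-1,0],[[0,0,0],-1,0],[[0,0,0],-0.7,0],[[-0.06,0.3,0],0,0],[[-0.06,0.6,0],0,0]]}}

```text
time_s: 37.9
position: [0.4395, -0.2157, 0.1561]
tcp_rot: [-3.141, 0.001, 3.065]
contact_force: [-0.4, -1.1, -0.9]
finger_gap: 0.0106
grasp_force: 30.0
```

>>> {"api": "arm_command", "payload": {"rows": [[[-0.06,0.6,0],0,0],[[-0.06,0.6,0],0,0],[[-0.06,0.6,0],0,0],[[-0.06,0.6,0],0,0],[[-0.06,0.6,0],0,0],[[-0.06,0.6,0],0,0],[[-0.06,0.6,0],0,0],[[-0.06,0.6,0],0,0],[[-0.06,0.6,0],0,0],[[-0.06,0.6,0],0,0]]}}

```text
time_s: 38.9
position: [0.4905, 0.0835, 0.1563]
tcp_rot: [3.141, 0.0, 3.068]
contact_force: [0.3, 0.1, -0.3]
finger_gap: 0.0109
grasp_force: 30.0
```

>>> {"api": "arm_command", "payload": {"rows": [[[-0.06,0.6,0],0,0],[[-0.06,0.6,0],0,0],[[-0.06,0.6,0],0,0],[[-0.06,0.6,0],0,0],[[-0.06,0.6,0],0,0],[[-0.06,0.6,0],0,0],[[-0.06,0.6,0],0,0],[[0,0,0],0,0],[[0,0,0],0,0]]}}

```text
time_s: 39.8
position: [0.5261, 0.29, 0.1558]
tcp_rot: [-3.141, -0.0, 3.07]
contact_force: [0.2, -0.4, -0.7]
finger_gap: 0.0111
grasp_force: 30.0
```

```bash
python3 - <<'E'
from h import *
gob([0,40,90],175.9)
E
```

```text
t 39.8 pos [0.5261 0.29   0.1558] yaw 175.87 F [ 0.2 -0.4 -0.7] gap 11.1 gf 30.0
 spin -0.0 shift [-0.127  0.258  1.316]
```

>>> {"api": "arm_command", "payload": {"rows": [[[-0.07,0.13,0.3],0,0],[[-0.06,0.13,0.4],0,0],[[0,0,0.4],0,0],[[0,0,0.2],0,0],[[0,0,0.1],0,0],[[0,0,0.1],0,0],[[0,0,0],0,0]]}}

```text
time_s: 40.5
position: [0.5344, 0.3015, 0.0807]
tcp_rot: [-3.142, -0.0, 3.069]
contact_force: [-0.4, 0.5, -0.2]
finger_gap: 0.0109
grasp_force: 30.0
```

```bash
python3 - <<'E'
from h import *
gob([0,40,69],175.9)
cv2.imwrite("pics/raw_s6.png",arm.capture("side"))
E
```

```text
t 40.5 pos [0.5344 0.3015 0.0807] yaw 175.85 F [-0.4  0.5 -0.2] gap 10.9 gf 30.0
 spin -0.01 shift [0.022 0.016 0.233]
```

>>> {"api": "arm_command", "payload": {"rows": [[[0.02,0.01,0.1],0,0],[[0,0,0.1],0,0],[[0,0,0.04],0,0],[[0,0,0.02],0,0],[[0,0,0],0,0]]}}

```text
time_s: 41.05
position: [0.5334, 0.3023, 0.0688]
tcp_rot: [3.142, 0.0, 3.07]
contact_force: [-4.1, -2.3, 9.8]
finger_gap: 0.011
grasp_force: 30.0
```

```bash
python3 - <<'E'
from h import *
gob([0,40,69],175.9)
E
```

```text
t 41.0 pos [0.5334 0.3023 0.0688] yaw 175.89 F [-4.1 -2.3  9.8] gap 11.0 gf 30.0
 spin -0.0 shift [ 0.001  0.002 -0.004]
```

Seated. Release, rise and go back for the third rod.

>>> {"api": "arm_command", "payload": {"rows": [[[0,0,0],0,14],[[0,0,0],0,18],[[0,0,0],0,18],[[0,0,-0.1],0,18],[[0,0,-0.2],0,18],[[0,0,-0.4],0,20],[[0,0,-0.5],0,20],[[0,0,-0.3],0,20],[[0.06,-0.3,0],0,20],[[0.06,-0.6,0],0,20]]}}

```text
time_s: 42.05
position: [0.5242, 0.2585, 0.144]
tcp_rot: [3.141, 0.002, 3.072]
contact_force: [0.8, -0.2, -0.7]
finger_gap: 0.0201
grasp_force: 0.0
```

>>> {"api": "arm_command", "payload": {"rows": [[[0.06,-0.6,0],0,20],[[0.06,-0.6,0],0,20],[[0.06,-0.6,0],0,20],[[0.06,-0.6,0],0,20],[[0.06,-0.6,0],0,20],[[0.06,-0.6,0],0,20],[[0.06,-0.6,0],0,20],[[0.06,-0.6,0],0,20],[[0.06,-0.6,0],0,20],[[0.06,-0.6,0],0,20]]}}

```text
time_s: 43.05
position: [0.4726, -0.0405, 0.1437]
tcp_rot: [-3.141, 0.001, 3.07]
contact_force: [0.7, -1.1, 0.9]
finger_gap: 0.0203
grasp_force: 0.0
```

>>> {"api": "arm_command", "payload": {"rows": [[[0.06,-0.6,0],0,20],[[0.06,-0.6,0],0,20],[[0.06,-0.6,0],0,20],[[0.06,-0.6,0],0,20],[[0.06,-0.6,0],0,20],[[0.06,-0.6,0],0,20],[[0.06,-0.6,0],0,20],[[0,0,0],1,20],[[0,0,0],1,20],[[0,0,0],1,20]]}}

```text
time_s: 44.05
position: [0.4367, -0.2476, 0.1436]
tcp_rot: [-3.141, 0.001, 2.751]
contact_force: [-0.0, -0.0, -0.4]
finger_gap: 0.02
grasp_force: 0.0
```

>>> {"api": "arm_command", "payload": {"rows": [[[0,0,0],1,20],[[0,0,0],1,20],[[0,0,0],1,20],[[0,0,0],1,20],[[0,0,0],1,20],[[0,0,0],1,20],[[0,0,0],1,20],[[0,0,0],1,20],[[0,0,0],1,20],[[0,0,0],0.2,20]]}}

```text
time_s: 45.05
position: [0.4368, -0.2474, 0.1435]
tcp_rot: [3.141, 0.001, 1.79]
contact_force: [-0.3, 0.3, 0.3]
finger_gap: 0.0197
grasp_force: 0.0
```

```bash
python3 - <<'E'
from h import *
go([.4294,-.2605,.075],102.6)
E
```

```text
t 45.0 pos [ 0.4368 -0.2474  0.1435] yaw 102.58 F [-0.3  0.3  0.3] gap 19.7 gf 0.0
 spin -0.0 shift [-0.224 -0.202  1.37 ]
```

>>> {"api": "arm_command", "payload": {"rows": [[[-0.11,-0.1,0.3],0,20],[[-0.11,-0.1,0.4],0,20],[[0,0,0.4],0,20],[[0,0,0.3],0,20],[[0,0,0],0,20]]}}

```text
time_s: 45.55
position: [0.4287, -0.2597, 0.0716]
tcp_rot: [-3.14, -0.002, 1.794]
contact_force: [-0.7, 0.6, -1.1]
finger_gap: 0.02
grasp_force: 0.0
```

```bash
python3 - <<'E'
from h import *
go([.4296,-.2605,.035],102.6)
E
```

```text
t 45.5 pos [ 0.4287 -0.2597  0.0716] yaw 102.77 F [-0.7  0.6 -1.1] gap 20.0 gf 0.0
 spin 0.03 shift [-0.02   0.015  0.733]
```

>>> {"api": "arm_command", "payload": {"rows": [[[0,0.015,0.2],0,20],[[0,0,0.2],0,20],[[0,0,0.18],0,20],[[0,0,0.15],0,20],[[0,0,0],0,20],[[0,0,0],0,8],[[0,0,0],0,0],[[0,0,0],0,0],[[0,0,0],0,0],[[0,0,0],0,0]]}}

```text
time_s: 46.55
position: [0.4301, -0.2601, 0.0364]
tcp_rot: [3.141, 0.0, 1.792]
contact_force: [-0.2, 0.6, 0.2]
finger_gap: 0.011
grasp_force: 30.0
```

```bash
python3 - <<'E'
from h import *
go([.4296,-.2605,.035],102.6)
E
```

```text
t 46.5 pos [ 0.4301 -0.2601  0.0364] yaw 102.68 F [-0.2  0.6  0.2] gap 11.0 gf 30.0
 spin 0.01 shift [-0.006 -0.012  0.028]
```

>>> {"api": "arm_command", "payload": {"rows": [[[0,0,-0.2],0,0],[[0,0,-0.4],0,0],[[0,0,-0.5],0,0],[[0,0,-0.5],0,0],[[0,0,-0.5],0,0],[[0,0,-0.3],-0.5,0],[[0,0,0],-1,0],[[0,0,0],-1,0],[[0,0,0],-1,0],[[0,0,0],-1,0]]}}

```text
time_s: 47.55
position: [0.43, -0.2599, 0.157]
tcp_rot: [3.142, 0.001, 2.268]
contact_force: [-0.3, 0.4, -0.8]
finger_gap: 0.0111
grasp_force: 30.0
```

>>> {"api": "arm_command", "payload": {"rows": [[[0,0,0],-1,0],[[0,0,0],-1,0],[[0,0,0],-1,0],[[0,0,0],-1,0],[[0,0,0],-1,0],[[0,0,0],-1,0],[[0,0,0],-1,0],[[0,0,0],-0.7,0],[[-0.07,0.3,0],0,0],[[-0.07,0.6,0],0,0]]}}

```text
time_s: 48.55
position: [0.4404, -0.2154, 0.1566]
tcp_rot: [-3.141, 0.001, 3.065]
contact_force: [1.0, 0.9, -0.9]
finger_gap: 0.0108
grasp_force: 30.0
```

>>> {"api": "arm_command", "payload": {"rows": [[[-0.08,0.6,0],0,0],[[-0.08,0.6,0],0,0],[[-0.08,0.6,0],0,0],[[-0.08,0.6,0],0,0],[[-0.08,0.6,0],0,0],[[-0.08,0.6,0],0,0],[[-0.08,0.6,0],0,0],[[-0.08,0.6,0],0,0],[[-0.08,0.6,0],0,0],[[-0.08,0.6,0],0,0]]}}

```text
time_s: 49.55
position: [0.5014, 0.083, 0.1567]
tcp_rot: [3.141, 0.0, 3.068]
contact_force: [0.9, -0.4, -0.7]
finger_gap: 0.0108
grasp_force: 30.0
```

>>> {"api": "arm_command", "payload": {"rows": [[[-0.08,0.6,0],0,0],[[-0.08,0.6,0],0,0],[[-0.08,0.6,0],0,0],[[0,0.4,0],0,0],[[0,0,0],0,0],[[0,0,0],0,0]]}}

```text
time_s: 50.15
position: [0.521, 0.19, 0.1564]
tcp_rot: [-3.141, -0.0, 3.069]
contact_force: [0.5, -0.0, -0.2]
finger_gap: 0.0108
grasp_force: 30.0
```

```bash
python3 - <<'E'
from h import *
gob([0,-40,80],175.9)
E
```

```text
t 50.1 pos [0.521  0.19   0.1564] yaw 175.86 F [ 0.5 -0.  -0.2] gap 10.8 gf 30.0
 spin -0.01 shift [-0.085  0.66   1.528]
```

>>> {"api": "arm_command", "payload": {"rows": [[[-0.04,0.33,0],0,0],[[-0.04,0.32,0.2],0,0],[[0,0,0.4],0,0],[[0,0,0.5],0,0],[[0,0,0.4],0,0],[[0,0,0],0,0]]}}

```text
time_s: 50.75
position: [0.5264, 0.222, 0.0781]
tcp_rot: [-3.14, -0.005, 3.069]
contact_force: [0.1, 0.9, 0.5]
finger_gap: 0.0111
grasp_force: 30.0
```

```bash
python3 - <<'E'
from h import *
gob([0,-40,69],175.9)
E
```

```text
t 50.8 pos [0.5264 0.222  0.0781] yaw 175.86 F [0.1 0.9 0.5] gap 11.1 gf 30.0
 spin -0.01 shift [-0.024  0.014  0.183]
```

>>> {"api": "arm_command", "payload": {"rows": [[[0,0.01,0.1],0,0],[[0,0,0.08],0,0],[[0,0,0.02],0,0],[[0,0,0.02],0,0],[[0,0,0],0,0]]}}

```text
time_s: 51.25
position: [0.5281, 0.2222, 0.0705]
tcp_rot: [3.141, 0.001, 3.07]
contact_force: [-0.3, -0.3, -0.4]
finger_gap: 0.0112
grasp_force: 30.0
```

```bash
python3 - <<'E'
from h import *
gob([0,-40,69],175.9)
E
```

```text
t 51.2 pos [0.5281 0.2222 0.0705] yaw 175.87 F [-0.3 -0.3 -0.4] gap 11.2 gf 30.0
 spin -0.0 shift [0.009 0.007 0.03 ]
```

>>> {"api": "arm_command", "payload": {"rows": [[[0,0,0.03],0,0],[[0,0,0.02],0,0],[[0,0,0],0,0],[[0,0,0],0,0]]}}

```text
time_s: 51.65
position: [0.5284, 0.2223, 0.0692]
tcp_rot: [3.141, 0.002, 3.07]
contact_force: [-3.9, -1.9, 11.2]
finger_gap: 0.011
grasp_force: 30.0
```

>>> {"api": "arm_command", "payload": {"rows": [[[0,0,0],0,14],[[0,0,0],0,18],[[0,0,0],0,18],[[0,0,-0.1],0,18],[[0,0,-0.2],0,18],[[0,0,-0.4],0,40],[[0,0,-0.5],0,40],[[0,-0.2,-0.3],0,70],[[0,-0.5,0],0,70],[[0,-0.6,0],0,70]]}}

```text
time_s: 52.65
position: [0.5232, 0.1566, 0.1436]
tcp_rot: [3.141, 0.001, 3.071]
contact_force: [0.3, -0.3, -0.5]
finger_gap: 0.0558
grasp_force: 0.0
```

>>> {"api": "arm_command", "payload": {"rows": [[[0,-0.6,0],0,70],[[0,-0.6,0],0,70],[[0,-0.6,0],0,70],[[0,-0.6,0],0,70],[[0,-0.6,0],0,70],[[0,-0.6,0],0,70],[[0,-0.6,0],0,70],[[0,-0.6,0],0,70],[[0,-0.6,0],0,70],[[0,0,0],0,70]]}}

```text
time_s: 53.65
position: [0.5034, -0.1151, 0.143]
tcp_rot: [-3.141, 0.0, 3.066]
contact_force: [-0.6, -0.2, -0.4]
finger_gap: 0.07
grasp_force: 0.0
```

```bash
python3 - <<'E'
from h import *
go([.6,-.03,.1],180)
a,b=arm.capture("side"),arm.capture("top")
cv2.imwrite("pics/raw_s7.png",a); cv2.imwrite("pics/raw_t7.png",b)
f=lambda im,x0,y0,x1,y1,s:cv2.resize(im[y0:y1,x0:x1],None,fx=s,fy=s,interpolation=3)
c=np.zeros((600,800,3),np.uint8)
p=f(a,225,190,345,325,4);c[:540,:480]=p
q=f(b,290,170,350,275,4);c[:420,485:725]=q
q=f(b,185,200,265,260,2.2);c[430:430+132,485:485+176]=q
cv2.imwrite("pics/c7.png",c)
E
```

```text
t 53.6 pos [ 0.5034 -0.1151  0.143 ] yaw 175.67 F [-0.6 -0.2 -0.4] gap 70.0 gf 0.0
 spin -0.72 shift [-1.933  1.703  0.86 ]
```

View pics/c7.png

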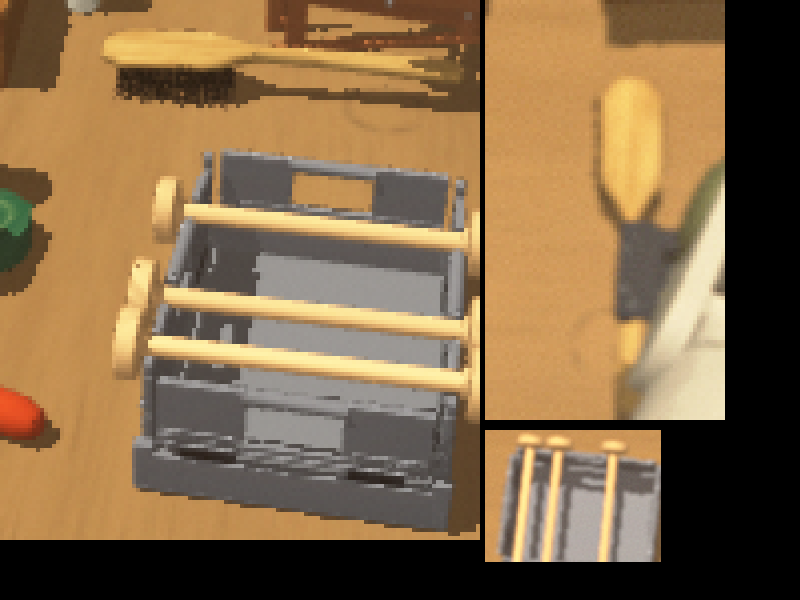

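```bash
python3 - <<'E'
from h import *
t=lambda x,y:(290+(x-485)/4-.4,170+y/4-.4); s=lambda x,y:(225+x/4-.4,190+y/4-.4)
print("tip",tri(t(632,78),s(103,46)))
print("bristle bottoms",atz("side",s(118,99),0),atz("side",s(237,105),0))
print("bristle top",atz("side",s(113,68),.02),atz("side",s(240,70),.02))
for z in(.02,.03,.04,.05): print(z,"L",atz("top",t(603,140),z)[1].round(4),"R",atz("top",t(661,140),z)[1].round(4),"near edge side",atz("side",s(180,64),z).round(3))
for z in(.03,.045): print(z,"far",atz("top",t(632,77),z).round(4),"neck",atz("top",t(625,224),z).round(4),"hend",atz("top",t(633,366),z).round(4))
E
```

```text
tip (array([ 0.70259391, -0.05982835,  0.03237088]), np.float64(0.00017056989089704076))
bristle bottoms [ 0.6878552  -0.03531407  0.        ] [ 0.59527747 -0.03773774  0.        ]
bristle top [ 0.69334374 -0.04822401  0.02      ] [ 0.59492002 -0.0572229   0.02      ]
0.02 L -0.0366 R -0.0854 near edge side [ 0.642 -0.061  0.02 ]
0.03 L -0.0356 R -0.0841 near edge side [ 0.641 -0.044  0.03 ]
0.04 L -0.0345 R -0.0827 near edge side [ 0.639 -0.028  0.04 ]
0.05 L -0.0335 R -0.0813 near edge side [ 0.638 -0.011  0.05 ]
0.03 far [ 0.704  -0.0601  0.03  ] neck [ 0.5785 -0.0536  0.03  ] hend [ 0.4613 -0.0595  0.03  ]
0.045 far [ 0.7001 -0.0583  0.045 ] neck [ 0.576  -0.0518  0.045 ] hend [ 0.46   -0.0577  0.045 ]
```

The brush has been knocked since the start: its head now spans (632,78)–(625,222) in the top crop, about (0.643, −0.057), with the handle along −x. All three rods lie in their notches. Moving above the brush.

>>> {"api": "arm_command", "payload": {"rows": [[[-0.3,0.1,0],-0.7,80],[[-0.5,0.2,0.1],0,80],[[-0.5,0.3,0.1],0,80],[[-0.5,0.3,0.2],0,80],[[-0.5,0.2,0.3],0,80],[[-0.2,0,0.2],0,80],[[0,0,0],0,80]]}}

```text
time_s: 54.45
position: [0.629, -0.0562, 0.0961]
tcp_rot: [3.141, -0.003, -3.138]
contact_force: [0.4, -0.1, 0.4]
finger_gap: 0.0798
grasp_force: 0.0
```

```bash
python3 - <<'E'
from h import *
go([.630,-.057,.009],180)
print("stick",atz("side",(349/1.42,272/1.42),0),atz("top",(517/1.42,248/1.42),.099))
E
```

```text
t 54.5 pos [ 0.629  -0.0562  0.0961] yaw -179.8 F [ 0.4 -0.1  0.4] gap 79.8 gf 0.0
 spin 0.03 shift [-0.02  -0.015  1.741]
stick [ 0.73563352 -0.17608642  0.        ] [ 0.73572294 -0.17374578  0.099     ]
```

>>> {"api": "arm_command", "payload": {"rows": [[[-0.02,-0.01,0.3],0,80],[[0,0,0.4],0,80],[[0,0,0.4],0,80],[[0,0,0.35],0,80],[[0,0,0.2],0,80],[[0,0,0.08],0,80],[[0,0,0],0,80]]}}

```text
time_s: 55.15
position: [0.63, -0.0584, 0.0113]
tcp_rot: [-3.142, -0.0, -3.14]
contact_force: [0.1, -0.7, 0.5]
finger_gap: 0.0797
grasp_force: 0.0
```

>>> {"api": "arm_command", "payload": {"rows": [[[0,0,0],0,60],[[0,0,0],0,50],[[0,0,0],0,40],[[0,0,0],0,40],[[0,0,0],0,40],[[0,0,0],0,40]]}}

```text
time_s: 55.75
position: [0.6303, -0.0584, 0.0116]
tcp_rot: [-3.141, 0.0, -3.14]
contact_force: [-0.7, 1.1, 4.0]
finger_gap: 0.0521
grasp_force: 30.0
```

```bash
python3 - <<'E'
from h import *
go([.630,-.057,.009],180)
E
```

```text
t 55.8 pos [ 0.6303 -0.0584  0.0116] yaw -179.92 F [-0.7  1.1  4. ] gap 52.1 gf 30.0
 spin 0.01 shift [0.006 0.027 0.052]
```

>>> {"api": "arm_command", "payload": {"rows": [[[0,0,-0.2],0,40],[[0,0,-0.4],0,40],[[0,0,-0.5],0,40],[[0.1,0,-0.5],0,40],[[0.3,0,-0.5],0,40],[[0.5,0,-0.5],0,40],[[0.5,0,-0.1],0,40],[[0.3,0,0],0,40],[[0,0,0],0.7,40],[[0,0,0],1,40]]}}

```text
time_s: 56.75
position: [0.5448, -0.0585, 0.147]
tcp_rot: [-3.141, 0.001, 2.961]
contact_force: [0.1, 1.0, 0.2]
finger_gap: 0.0517
grasp_force: 30.0
```

>>> {"api": "arm_command", "payload": {"rows": [[[0,0,0],1,40],[[0,0,0],1,40],[[0,0,0],1,40],[[0,0,0],1,40],[[0,0,0],1,40],[[0,0,0],1,40],[[0,0,0],1,40],[[0,0,0],1,40],[[0,0,0],1,40],[[0,0,0],1,40]]}}

```text
time_s: 57.75
position: [0.5451, -0.0585, 0.1467]
tcp_rot: [3.141, 0.0, 1.913]
contact_force: [0.3, -0.2, -0.2]
finger_gap: 0.0521
grasp_force: 30.0
```

>>> {"api": "arm_command", "payload": {"rows": [[[0,0,0],1,40],[[0,0,0],1,40],[[0,0,0],1,40],[[0,0,0],1,40],[[0,0,0],0,40]]}}

```text
time_s: 58.25
position: [0.5451, -0.0585, 0.1466]
tcp_rot: [3.141, 0.0, 1.498]
contact_force: [-0.6, -0.0, -0.8]
finger_gap: 0.0515
grasp_force: 30.0
```

```bash
python3 - <<'E'
from h import *
gob([0,65,120],85.9)
E
```

```text
t 58.2 pos [ 0.5451 -0.0585  0.1466] yaw 85.83 F [-0.6 -0.  -0.8] gap 51.5 gf 30.0
 spin -0.01 shift [ 7.683 -0.75   0.533]
```

>>> {"api": "arm_command", "payload": {"rows": [[[0.3,0,0],0,40],[[0.55,-0.06,0],0,40],[[0.55,-0.06,0],0,40],[[0.55,-0.06,0],0,40],[[0.55,-0.06,0],0,40],[[0.55,-0.06,0],0,40],[[0.55,-0.06,0],0,40],[[0.55,-0.06,0],0,40],[[0.55,-0.06,0],0,40],[[0.55,-0.06,0],0,40]]}}

```text
time_s: 59.25
position: [0.5364, 0.2074, 0.1464]
tcp_rot: [-3.142, -0.0, 1.502]
contact_force: [0.7, 0.7, -0.3]
finger_gap: 0.052
grasp_force: 30.0
```

>>> {"api": "arm_command", "payload": {"rows": [[[0.55,-0.06,0],0,40],[[0.55,-0.06,0],0,40],[[0.55,-0.06,0],0,40],[[0.5,-0.06,0],0,40],[[0.3,0,0.2],0,40],[[0,0,0.3],0,40],[[0,0,0],0,40],[[0,0,0],0,40]]}}

```text
time_s: 60.05
position: [0.5337, 0.3282, 0.121]
tcp_rot: [-3.141, 0.0, 1.499]
contact_force: [-0.1, 0.7, -0.2]
finger_gap: 0.0518
grasp_force: 30.0
```

```bash
python3 - <<'E'
from h import *
gob([0,65,100],85.9)
a,b=arm.capture("side"),arm.capture("top")
f=lambda im,x0,y0,x1,y1,s:cv2.resize(im[y0:y1,x0:x1],None,fx=s,fy=s,interpolation=3)
c=np.zeros((600,800,3),np.uint8)
p=f(a,235,205,375,345,4);c[:560,:560]=p
cv2.imwrite("pics/c8.png",c)
E
```

```text
t 60.0 pos [0.5337 0.3282 0.121 ] yaw 85.91 F [-0.1  0.7 -0.2] gap 51.8 gf 30.0
 spin 0.0 shift [-0.015  0.029  0.42 ]
```

View pics/c8.png

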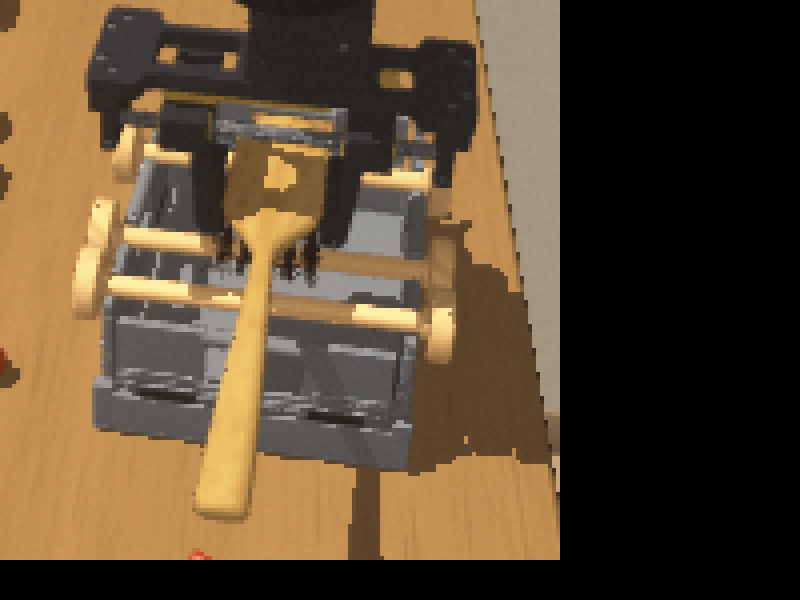

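The brush is held over notches 2 and 3 with its handle outward at (222,510), in line with the box. Lowering it.

>>> {"api": "arm_command", "payload": {"rows": [[[-0.01,0.02,0.15],0,40],[[0,0,0.12],0,40],[[0,0,0.08],0,40],[[0,0,0],0,40]]}}

```text
time_s: 60.55
position: [0.5346, 0.3276, 0.1029]
tcp_rot: [-3.14, 0.001, 1.499]
contact_force: [-0.8, -0.2, -0.1]
finger_gap: 0.0515
grasp_force: 30.0
```

>>> {"api": "arm_command", "payload": {"rows": [[[0,0,0.04],0,40],[[0,0,0.03],0,40],[[0,0,0],0,40],[[0,0,0],0,40]]}}

```text
time_s: 60.95
position: [0.5349, 0.3278, 0.1003]
tcp_rot: [3.141, -0.0, 1.499]
contact_force: [-0.5, 0.4, -0.4]
finger_gap: 0.0516
grasp_force: 30.0
```

```bash
python3 - <<'E'
from h import *
gob([0,65,100],85.9)
E
```

```text
t 61.0 pos [0.5349 0.3278 0.1003] yaw 85.88 F [-0.5  0.4 -0.4] gap 51.6 gf 30.0
 spin -0.0 shift [-0.009  0.005  0.006]
```

>>> {"api": "arm_command", "payload": {"rows": [[[0,0,0.03],0,40],[[0,0,0],0,40],[[0,0,0],0,40]]}}

```text
time_s: 61.25
position: [0.5351, 0.328, 0.0994]
tcp_rot: [3.141, -0.001, 1.499]
contact_force: [-1.1, 0.3, 5.5]
finger_gap: 0.0518
grasp_force: 30.0
```

>>> {"api": "arm_command", "payload": {"rows": [[[0,0,0.03],0,40],[[0,0,0],0,40],[[0,0,0],0,40]]}}

```text
time_s: 61.55
position: [0.5352, 0.3282, 0.0992]
tcp_rot: [3.14, -0.001, 1.499]
contact_force: [-4.7, -0.6, 14.4]
finger_gap: 0.0515
grasp_force: 30.0
```

>>> {"api": "arm_command", "payload": {"rows": [[[0,0,-0.03],0,54],[[0,0,0],0,60],[[0,0,0],0,70],[[0,0,0],0,70],[[0,0,-0.2],0,70],[[0,0,-0.4],0,70],[[0,0,-0.5],0,70],[[0,-0.4,-0.3],0,70],[[-0.4,-0.5,0],0,70],[[-0.6,-0.5,0],0,70]]}}

```text
time_s: 62.55
position: [0.4606, 0.2831, 0.1696]
tcp_rot: [3.14, -0.001, 1.5]
contact_force: [0.5, 0.0, 0.7]
finger_gap: 0.0701
grasp_force: 0.0
```

>>> {"api": "arm_command", "payload": {"rows": [[[-0.6,-0.4,0],0,70],[[-0.6,-0.2,0],0,70],[[-0.6,0,0],0,70],[[-0.6,0,0],0,70],[[-0.6,0,0],0,70],[[-0.6,0,0],0,70],[[-0.6,0,0],0,70],[[-0.6,0,0],0,70],[[-0.6,0,0],0,70],[[0,0,0],0,70]]}}

```text
time_s: 63.55
position: [0.4123, 0.0134, 0.1694]
tcp_rot: [3.14, 0.001, 1.495]
contact_force: [0.8, -0.1, 0.1]
finger_gap: 0.0701
grasp_force: 0.0
```

```bash
python3 - <<'E'
from h import *
go([.4,0,.2])
a,b=arm.capture("side"),arm.capture("top")
f=lambda im,x0,y0,x1,y1,s:cv2.resize(im[y0:y1,x0:x1],None,fx=s,fy=s,interpolation=3)
c=np.zeros((600,800,3),np.uint8)
p=f(a,235,205,355,345,4);c[:560,:480]=p
q=f(b,160,190,260,280,3);c[:270,485:785]=q
q=f(a,230,130,360,200,2.3);c[280:280+161,485:485+299]=q
cv2.imwrite("pics/c9.png",c)
E
```

```text
t 63.5 pos [0.4123 0.0134 0.1694] yaw 85.68 F [ 0.8 -0.1  0.1] gap 70.1 gf 0.0
 spin -0.0 shift [-0.286 -0.225 -0.611]
```

View pics/c9.png

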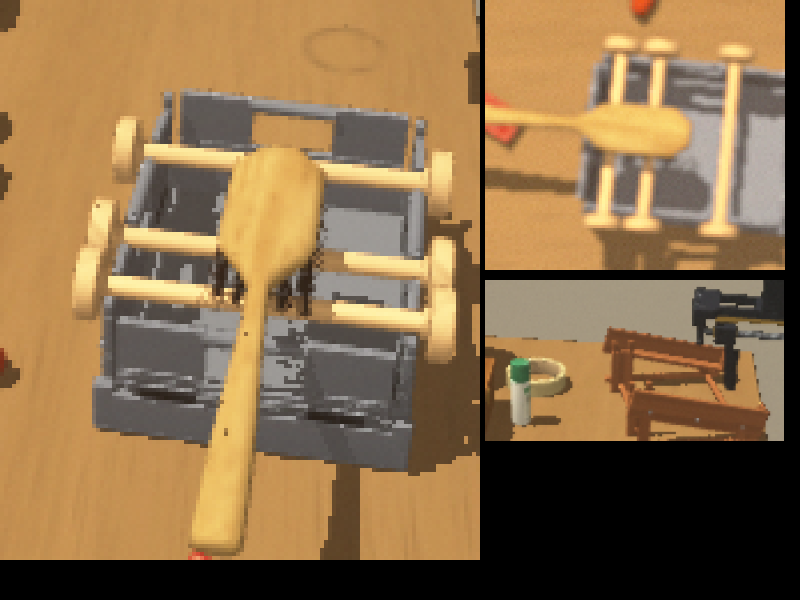

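The brush lies along the box on the rods at notches 2 and 3: head at (270,210), handle end at (215,545). The rack is empty, and the stick, tape and matchbox are undisturbed. I'll check the level numerically.

```bash
python3 - <<'E'
from h import *
im=arm.capture("top"); cv2.imwrite("pics/raw_t9.png",im)
# handle: solve height at far head tip and handle end from side ray cut with plane box x~const through brush axis
for n,uv in(("head tip",(235+268/4,205+148/4)),("handle end",(235+215/4,205+548/4)),("neck",(235+257/4,205+285/4))):
    o,v=ray("side",uv); 
    print(n,[atz("side",uv,z).round(4)[:2].tolist()+[round(float(((atz("side",uv,z)[0]-BOX[0])*-np.sin(BOX[2])+(atz("side",uv,z)[1]-BOX[1])*np.cos(BOX[2]))*1e3))] for z in(.09,.105,.12)])
E
```

```text
head tip [[0.5372, 0.2137, -48], [0.5375, 0.2341, -28], [0.5378, 0.2544, -8]]
handle end [[0.5521, 0.5106, 249], [0.552, 0.5228, 261], [0.5519, 0.535, 273]]
neck [[0.5396, 0.3371, 75], [0.5398, 0.354, 92], [0.54, 0.371, 109]]
```

```bash
python3 - <<'E'
from h import *
print(arm.finish_job())
E
```

```text
the job is handed in; nothing more can be done
None
```

I handed the job in at about 64 s. All four walls are upright, raised ends first. The three rods found lie in notches 1, 2 and 3, with the cradle empty. The brush rests bristles down across notches 2 and 3, its level judged only roughly from the side picture. The judge returned no result.

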